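# Throw out the chipped gear and build the gear pack on the arbor

## Task

First get rid of the chipped small gear with the red mark: push the sprung flap of the yellow scrap box open and let the gear drop inside, so that the flap closes again behind it. Then build the gear pack on the upright post of the arbor fixture, from the bottom up: the large gear, the brass spacer, the good small gear, and last the blue cap over the tip of the post, each lying flat on the one below before the next goes on.

Things in the scene. Friction and masses are not known exactly. Their poses are not given: they have to be found in the camera images.
- big_gear_c (a point): Centre (half-way up) of the large bright steel spur gear, a flat disc 64 mm across the teeth and 14 mm thick with a plain 26 mm through bore; lies flat, z is its axis. Grip it across the teeth. 0.26 kg.
- spacer_c (a point): Centre (half-way up) of the brass spacer ring, 42 mm outside, 26 mm bore, 12 mm thick; lies flat, z is its axis. 0.09 kg.
- small_gear_c (a point): Centre (half-way up) of the good small steel gear, 50 mm across the teeth, 14 mm thick, 26 mm through bore, all teeth present, no paint; lies flat, z is its axis. 0.15 kg.
- cap_c (a point): Centre (half-way up) of the blue plastic clamp cap, a round cup turned upside down, 40 mm outside diameter, 22 mm tall, closed flat top; open below with a blind bore 26 mm across and 16 mm deep. It lies mouth down as it must be fitted; z is its axis, up. 0.06 kg.
- reject_c (a point): Centre (half-way up) of the scrap small gear: as the good small gear (50 mm across, 14 mm thick, 26 mm bore, 0.15 kg) but with a red painted ring on its top face and three teeth missing; lies flat, z is its axis.
- arbor_seat (a point): Foot of the arbor post: centre of its round seat (74 mm across, 20 mm above the bench) on a fixed grey plate, 120 x 120 x 12 mm. z points up along the post, which is 20 mm thick and rises 50 mm above this point, the last 14 mm tapering to 8 mm. Stacked heights above this point: large gear 0-14 mm, spacer 14-26, small gear 26-40, cap 40-62.
- scrap_mouth (a point): Centre of the mouth of the fixed yellow scrap box (136 mm in x, 170 in y, 115 high, 6 mm walls, 109 mm deep), in the plane of its top, 115 mm above the bench. Axes are the box's: z up, x from the flap's free edge towards its hinge, y along the hinge. Clear mouth with the flap down: about 112 mm in x by 158 mm in y.
- flap (a joint): Angle of the orange-striped steel flap, 110 x 150 mm, in the box's mouth: 0 shut and level, grows as it swings down inside, stop at 1.15 rad. Hinge 54 mm to +x of the mouth centre. A spring shuts it (0.14 N m shut, 0.21 at the stop), too strong for a gear laid on its middle: push it down with the held gear, let go with the fingers still holding it down, and the gear slides off its free edge.

How it is judged:
By the outcome, as a careful person would: the job done as asked, in the order asked, and still so for the second after the job is handed in, with the robot touching nothing.
It also fails if it takes over 144 s, if anything falls off the work surface, if the arm or the gripper's body presses on something with over 40 N, if the wrist force passes 120 N, or if a joint passes its speed limit or range.

## Robot

A 6-joint arm with a two-finger parallel gripper is mounted at the origin on the work surface. World frame = base frame: x ahead of the robot, y to its left, z up, the work surface at z = 0. Lengths are in m, angles in rad, forces in N, time in s.
With the tool pointing down it reaches from about 0.225 to 0.875 m from the base axis. Payload 3.4 kg.
Tool frame: the origin (TCP) lies at the very end of the fingers, on their centre line; the grasp point (between the pads) lies 19 mm behind it (manip.hold_point_z is the distance from the TCP to the grasp point, in m); z points along the fingers, x is the direction in which the jaws open and shut, and the axes are right-handed (so a half turn about z gives the same grasp; the last joint's range is limited). The gripper opens to 85 mm and grips with 20 to 120 N. Pads are 22 mm wide; open, the fingers measure 114 mm over their backs; the gripper's body (76 mm by 85 mm) begins 54 mm behind the grasp point. The pads swing forward as they close: fully open they stand 13 mm farther back than shut.
Start: joints at [1.188, 0.276, 1.505, -0, 1.361, -0.121], TCP at [0.149, 0.555, 0.231] pointing down, gripper open.
Joint ranges: [-2.89, 2.89], [-0.75, 2.08], [0.22, 2.7], [-1.18, 4.32], [0.11, 2.71], [-2.7, 2.7]. Speed limits (rad/s): [2.57, 2.57, 3.14, 3.14, 3.14, 3.14].

## Interface

Orientations are given as a unit quaternion [w, x, y, z].
In Python, from rig import telemetry, cams, manip, finder gives the robot as it stands. The module is installed in compiled form; this text tells all that it offers.
- The arm moves only by the tool carry_out, never from a script. Its argument "rows" is a list that holds one entry, the list of rows, each a list of 5 numbers: the gripper's target within -1 to 1 (fully open at 1, half-way at 0, shut at -1), then the shift along the world's x, y, z in cm, then the turn about the world's z in rad. A call has 1 to 12 rows; each row shifts and turns the commanded pose from where the row before left it; what a row does not reach is not made up. A row lasts 1/10 s, in which the tool goes at most 50 mm and 8.59 degrees, less where a joint would pass 70% of its speed; a pose out of reach is approached as far as the arm can. A call with a gripper value outside its range is refused whole. The fingers move at their own pace and stop on an object; "force" is the grip in N (left out, the last holds). Time passes only in rows, so rows that do not move let the fingers close. It gives the time, the measured TCP pose, the force and the opening at its end, in the units of the state.
- telemetry.get_state(): the state, without advancing time (a new reading comes with each control period).
- cams.get_image(name): name is "scene" or "top"; returns a dict with "image" (480x640x3 uint8, red, green, blue), "camera_matrix" (3x3 intrinsics, pixels), "eye" and "attitude" of the camera in the world. Camera axes: x right, y down, z forward; pixel columns grow to the right and rows downward; lengths in m; the calibration is good to about 2 mm. A picture is of the moment at which its call begins. There is no depth.
- manip.sign_off(): hands the job in, once; it reports no verdict.
Trained networks look in a picture, given as the dict that the camera call returned (one of the last four; its "shot" number tells which), for a name from the list of things; names that differ only in an ending like _2 or _b are one class to them, and where a whole thing is asked for, a point or a joint stands for the part that bears it (a point fixed in the world has none). Each returns a list of dicts, best first, with "confidence" (0 to 1); they miss things now and then, are a little off and sometimes report something else, mostly with a low value. They report only what shows in the picture. A call takes as long as a camera call.
- finder.boxes_of(picture, thing): "xy" ([column, row] in pixels, amid what is visible of it).
The state is a dict: "clock": time; "qpos": joint angles; "qd": joint speeds; "effort": joint torques, N m; "position": TCP position; "ee_rot": TCP orientation; "contact_force": force on the tool from outside, world axes, zero at the start; "moment": the same for the moment, N m; "width": finger opening in m.
Only numpy, scipy, OpenCV 4.12 (cv2) and the standard library are available. Lean on these libraries where they do the work, as an engineer would, in place of code of your own. Each camera call takes 0.05 s, during which the arm holds its last target.

## Working session

There is one attempt and no reset: what is moved stays moved. The work goes in short steps, Python scripts to look and compute and a tool call to move; the robot and the scene stay as the last step left them, time stands still between calls to the robot, and variables do not carry over. Pictures are saved under pics/ and viewed, and the job is handed in when it is done.

Besides the shell and the picture viewer there is one more tool, called by a JSON object that holds its "method" and its "body". carry_out: Moves the arm, as the interface text tells. Its arguments: {"type":"object","properties":{"rows":{"type":"array","items":{"type":"array","items":{"type":"array","items":{"type":"number"}}}},"force":{"type":"number"}},"required":["rows"]}

```bash
mkdir -p pics; cat > h.py <<'E'
import numpy as np, cv2
from scipy.spatial.transform import Rotation as R
from rig import telemetry, cams, manip, finder
def shot(n,fn=None):
    d=cams.get_image(n)
    if fn: cv2.imwrite('pics/'+fn,d['image'][:,:,::-1])
    return d
def rot(d):
    a=np.array(d['attitude'],float)
    if a.shape==(3,3): return a
    return R.from_quat(a,scalar_first=True).as_matrix()
def ray(d,uv,z):
    K=np.array(d['camera_matrix']);r=rot(d)@np.linalg.solve(K,[uv[0],uv[1],1]);e=np.array(d['eye'])
    return e+r*(z-e[2])/r[2]
def proj(d,p):
    c=rot(d).T@(np.array(p)-np.array(d['eye']));q=np.array(d['camera_matrix'])@c;return q[:2]/q[2]
E
python3 - <<'E'
from h import *
for n in ['scene','top']:
    d=shot(n,n+'0.png');print(n,np.round(d['eye'],3),np.round(rot(d),3).tolist(),np.round(d['camera_matrix'],1).tolist())
    for t,z in [('big_gear_c',.007),('spacer_c',.006),('small_gear_c',.007),('cap_c',.011),('reject_c',.007),('flap',.115)]:
        for b in finder.boxes_of(d,t)[:3]:print(t,np.round(b['xy'],1),round(b['confidence'],2),np.round(ray(d,b['xy'],z),4))
print(telemetry.get_state())
E
```

```text
scene [ 0.906 -0.33   0.781] [[0.705, 0.583, -0.404], [0.709, -0.579, 0.401], [0.0, -0.569, -0.822]] [[463.6, 0.0, 331.5], [0.0, 463.6, 234.5], [0.0, 0.0, 1.0]]
big_gear_c [344.  336.8] 0.91 [ 0.6968 -0.0908  0.007 ]
big_gear_c [338.8 204.5] 0.37 [0.4815 0.1139 0.007 ]
spacer_c [405. 263.] 0.59 [0.6743 0.1027 0.006 ]
small_gear_c [340.3 202.2] 0.9 [0.4794 0.1206 0.007 ]
cap_c [269.8 264.3] 0.92 [ 0.4933 -0.088   0.011 ]
reject_c [342.8 274.9] 0.9 [ 0.6077 -0.0029  0.007 ]
flap [412.7 110.4] 0.9 [0.4717 0.3474 0.115 ]
top [0.526 0.005 0.987] [[0.001, -0.997, 0.074], [-1.0, -0.002, -0.01], [0.01, -0.074, -0.997]] [[459.1, 0.0, 323.9], [0.0, 459.1, 237.5], [0.0, 0.0, 1.0]]
big_gear_c [371.4 188.6] 0.93 [ 0.7053 -0.108   0.007 ]
spacer_c [277.9 194.2] 0.57 [0.6926 0.0938 0.006 ]
small_gear_c [261.7 293.5] 0.73 [0.4798 0.1262 0.007 ]
cap_c [362.2 289.1] 0.59 [ 0.4894 -0.0867  0.011 ]
reject_c [314.3 234.7] 0.55 [0.605  0.0151 0.007 ]
flap [129.1 301.8] 0.63 [0.4692 0.3613 0.115 ]
{'clock': 0.7, 'qpos': array([ 1.18800954e+00,  2.75852019e-01,  1.50488489e+00,  5.25513969e-06,
        1.36071747e+00, -1.21011731e-01]), 'qd': array([-0.00027545,  0.00117128,  0.00188492, -0.0006796 ,  0.00101777,
        0.00066606]), 'effort': array([ 8.28228513e-04, -4.16505504e+01, -2.46056432e+01, -2.77557829e-04,
       -1.48068871e-04,  9.74191437e-06]), 'position': array([0.14882857, 0.55543624, 0.23136143]), 'ee_rot': array([-3.73717535e-05,  7.93346264e-01,  6.08770646e-01,  5.82214614e-05]), 'contact_force': array([ 0.47088727,  0.12406187, -0.2990768 ]), 'moment': array([0.0050802 , 0.00217323, 0.00458762]), 'width': 0.08559111585081523}
```

View pics/scene0.png

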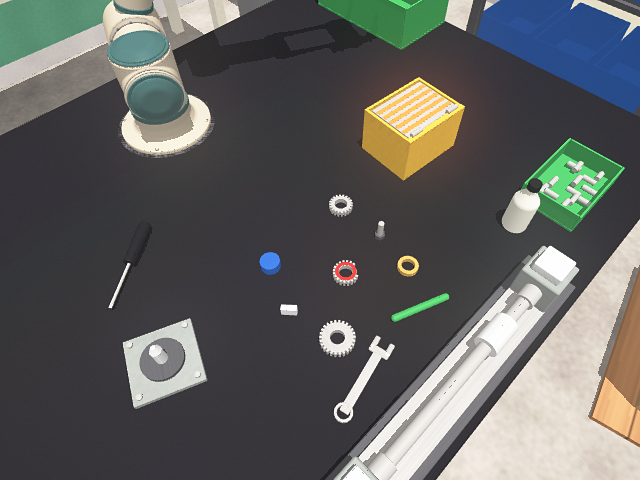

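View pics/top0.png

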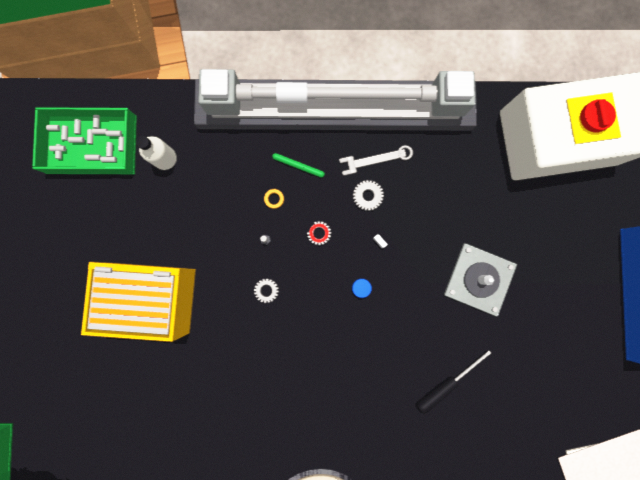

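```bash
cat >> h.py <<'E'
from scipy.optimize import least_squares
def hull(d,p,r,z0,z1):
    a=np.linspace(0,2*np.pi,60,endpoint=False)
    pts=[proj(d,[p[0]+r*np.cos(t),p[1]+r*np.sin(t),z]) for z in (z0,z1) for t in a]
    return cv2.convexHull(np.array(pts,np.float32))
def cen(h):
    m=cv2.moments(h);return np.array([m['m10']/m['m00'],m['m01']/m['m00']]),m['m00']
def locate(d,guess,r,z0,z1,mask,rad=30):
    g=proj(d,[guess[0],guess[1],z1]).astype(int)
    n,l,st,c=cv2.connectedComponentsWithStats(mask.astype(np.uint8),connectivity=8)
    k=max((k for k in range(1,n) if np.hypot(*(c[k]-g))<rad and st[k,4]>30),key=lambda k:st[k,4])
    ys,xs=np.where(l==k);h=cv2.convexHull(np.stack([xs,ys],1).astype(np.float32))
    # pixel convex hull of corners
    pts=np.concatenate([np.stack([xs+dx,ys+dy],1) for dx in(-.5,.5) for dy in(-.5,.5)]).astype(np.float32)
    cm,am=cen(cv2.convexHull(pts))
    s=least_squares(lambda p:cen(hull(d,p,r,z0,z1))[0]-cm,guess[:2],diff_step=1e-4)
    return s.x,am/cen(hull(d,s.x,r,z0,z1))[1],cm
E
python3 - <<'E'
from h import *
print(manip.hold_point_z, [x for x in dir(manip) if x[0]!='_'])
T=[('big',(.70,-.10),.032,.014),('spacer',(.685,.098),.021,.012),('small',(.48,.123),.025,.014),('cap',(.49,-.088),.020,.022),('reject',(.606,.008),.025,.014)]
for n in ['scene','top']:
    d=shot(n);im=d['image'].astype(int)
    for t,g,r,h in T:
        for th in (60,90):
            m=im.max(2)>th
            try:
                x,ar,c=locate(d,g,r,0,h,m);print(n,t,th,np.round(x,4),round(ar,3),np.round(c,1))
            except Exception as e: print(n,t,th,e)
d=shot('top');cv2.imwrite('pics/a.png',cv2.resize(d['image'][240:350,70:210,::-1],None,fx=5,fy=5,interpolation=2))
cv2.imwrite('pics/b.png',cv2.resize(d['image'][235:325,435:530,::-1],None,fx=6,fy=6,interpolation=2))
E
```

```text
0.0187 ['MotionError', 'hold_point_z', 'sign_off']
scene big 60 max() iterable argument is empty
scene big 90 [ 0.6892 -0.1009] 1.04 [336.9 338. ]
scene spacer 60 max() iterable argument is empty
scene spacer 90 [0.6814 0.1017] 1.033 [407.5 265.6]
scene small 60 max() iterable argument is empty
scene small 90 [0.4848 0.1157] 1.056 [340.5 204.9]
scene cap 60 max() iterable argument is empty
scene cap 90 [ 0.4908 -0.0859] 1.037 [269.7 262.9]
scene reject 60 max() iterable argument is empty
scene reject 90 [0.6069 0.0038] 1.028 [344.9 272.6]
top big 60 [ 0.6915 -0.1001] 1.14 [367.8 194.8]
top big 90 [ 0.6917 -0.1003] 1.074 [368.  194.7]
top spacer 60 [0.684  0.1032] 1.204 [273.5 198.1]
top spacer 90 [0.6837 0.1028] 1.13 [273.7 198.2]
top small 60 [0.4866 0.1173] 1.195 [265.8 290.3]
top small 90 [0.4868 0.1173] 1.113 [265.8 290.2]
top cap 60 [ 0.4924 -0.0851] 1.228 [361.6 287.7]
top cap 90 [ 0.4926 -0.0847] 1.125 [361.4 287.7]
top reject 60 [0.6087 0.005 ] 1.159 [319.  232.9]
top reject 90 [0.609 0.005] 1.086 [319.  232.8]
```

View pics/a.png

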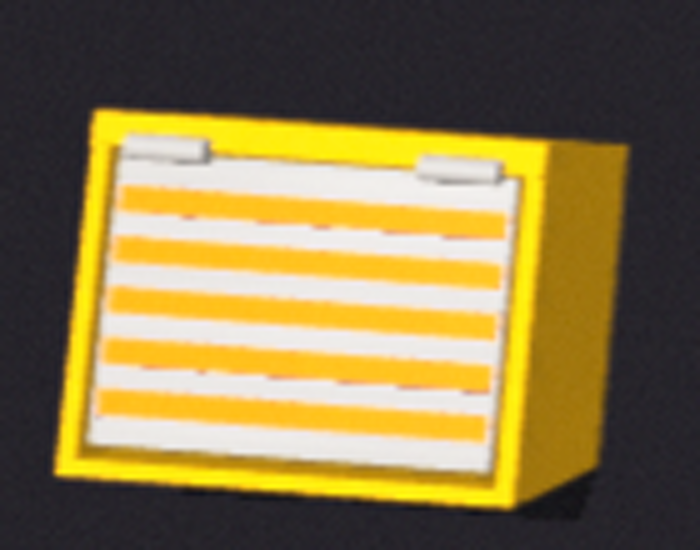

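View pics/b.png

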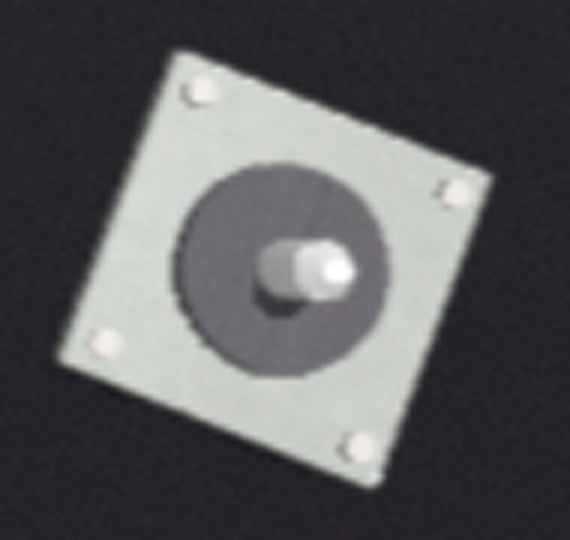

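```bash
python3 - <<'E'
from h import *
d=shot('top')
B=[ray(d,p,.115)[:2] for p in [(88.6,262),(179.6,268),(173,341.4),(81,335)]]
print(np.round(B,4),np.mean(B,0));B=np.array(B)
print('sizes',[np.linalg.norm(B[i]-B[(i+1)%4]) for i in range(4)], [np.degrees(np.arctan2(*(B[(i+1)%4]-B[i])[::-1])) for i in range(4)])
P=np.array([ray(d,p,.012)[:2] for p in [(464.5,243.3),(517.2,264.5),(498.3,316.3),(445,294.7)]])
print(np.round(P,4),P.mean(0),[np.linalg.norm(P[i]-P[(i+1)%4]) for i in range(4)],[np.degrees(np.arctan2(*(P[(i+1)%4]-P[i])[::-1])) for i in range(4)])
print('seat',ray(d,(481.8,280),.02),'tip',ray(d,(491.3,280),.07))
s=shot('scene');cv2.imwrite('pics/c.png',cv2.resize(s['image'][310:415,110:220,::-1],None,fx=6,fy=6,interpolation=2))
cv2.imwrite('pics/d.png',cv2.resize(s['image'][70:185,355:475,::-1],None,fx=5,fy=5,interpolation=2))
E
```

```text
[[0.5437 0.4399]
 [0.5327 0.2683]
 [0.3958 0.2772]
 [0.4076 0.4487]] [0.46995499 0.35851804]
sizes [np.float64(0.17191002335750494), np.float64(0.137113809775516), np.float64(0.1718197704529188), np.float64(0.13635403946638658)] [np.float64(-93.68267136137231), np.float64(176.2694085135667), np.float64(86.06398680924983), np.float64(-3.6922285737079124)]
[[ 0.587  -0.3057]
 [ 0.5419 -0.4174]
 [ 0.4326 -0.374 ]
 [ 0.4779 -0.262 ]] [ 0.50984616 -0.33978075] [np.float64(0.12041783045325115), np.float64(0.11758389081418417), np.float64(0.12084542033202503), np.float64(0.11753468076239444)] [np.float64(-111.95351294349537), np.float64(158.36432532208056), np.float64(68.02391131410204), np.float64(-21.843980011935056)]
seat [ 0.50909212 -0.33807156  0.02      ] tip [ 0.51001019 -0.33940621  0.07      ]
```

View pics/c.png

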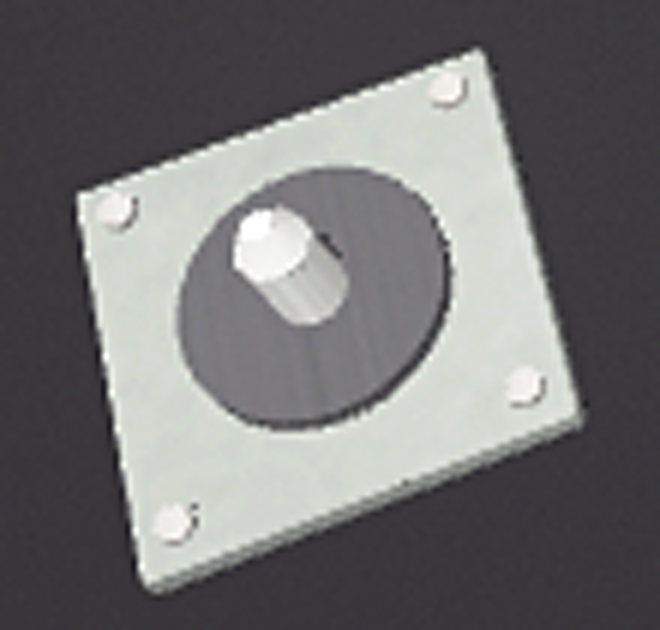

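View pics/d.png

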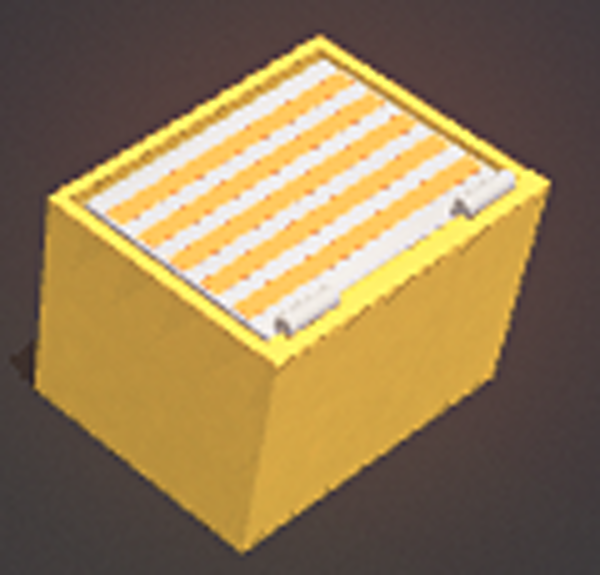

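```bash
python3 - <<'E'
from h import *
s=shot('scene')
print('seat',ray(s,(162.3,359.4),.02),'tip',ray(s,(153.8,346.6),.07))
c=lambda u,v:(354.5+u/5+.1,69.5+v/5+.1)
B=np.array([ray(s,c(*p),.115)[:2] for p in [(320,37),(550,182),(275,365),(50,195)]]);print(np.round(B,4),B.mean(0))
d=shot('top')
cv2.imwrite('pics/e.png',np.hstack([cv2.resize(d['image'][213:253,299:339,::-1],None,fx=9,fy=9,interpolation=2),cv2.resize(s['image'][252:292,325:365,::-1],None,fx=9,fy=9,interpolation=2)]))
E
```

```text
seat [ 0.51278757 -0.3405766   0.02      ] tip [ 0.51107801 -0.33781748  0.07      ]
[[0.4083 0.4454]
 [0.5417 0.4381]
 [0.5295 0.2674]
 [0.395  0.2784]] [0.46862135 0.35734433]
```

View pics/e.png

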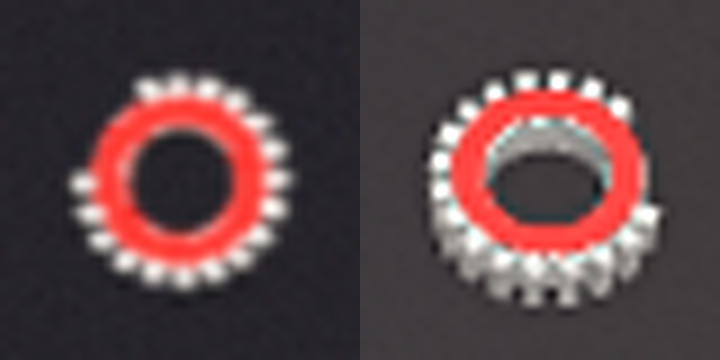

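{"method": "carry_out", "body": {"rows": [[[1,2.5,-3,0,0.022],[1,2.5,-3,0,0.022],[1,2.5,-3,0,0.022],[1,2.5,-3,0,0.022],[1,2.5,-3,0,0.022],[1,2.5,-3,0,0.022],[1,2.5,-3,0,0.022],[1,2.5,-3,0,0.022],[1,2.5,-3,0,0.022],[1,2.5,-3,0,0.022],[1,2.5,-3,0,0.022],[1,2.5,-3,0,0.022]]], "force": 60}}

```text
clock: 2.25
position: [0.4497, 0.1941, 0.2316]
ee_rot: [0.0, 0.706, 0.708, 0.0]
contact_force: [0.1, 0.4, -0.7]
width: 0.0852
```

{"method": "carry_out", "body": {"rows": [[[1,2.5,-3,-1.5,0.022],[1,2.5,-3,-1.5,0.022],[1,2.5,-3,-1.5,0.022],[1,2.5,-3,-1.5,0.022],[1,2.5,-3,-1.5,0.022],[1,2.5,-3,-1.5,0.022],[1,0.9,-1.1,-1.5,0],[1,0,0,0,0],[1,0,0,0,0]]]}}

```text
clock: 3.15
position: [0.6067, 0.0052, 0.126]
ee_rot: [-0.001, 0.658, 0.753, -0.0]
contact_force: [0.3, 0.9, -0.1]
width: 0.0851
```

```bash
cat >> h.py <<'E'
def st():
    s=telemetry.get_state();q=R.from_quat(s['ee_rot'],scalar_first=True).as_matrix()
    print('t',round(s['clock'],2),'pos',np.round(s['position'],4),'jaw deg',round(np.degrees(np.arctan2(q[1,0],q[0,0])),1),'tilt',round(q[2,2],4),'F',np.round(s['contact_force'],1),'M',np.round(s['moment'],2),'w',round(s['width'],4),'j6',round(s['qpos'][5],2))
E
python3 - <<'E'
from h import *
st()
d=shot('top','f.png');s=shot('scene','g.png')
p=telemetry.get_state()['position']
print(proj(d,p),proj(s,p))
E
```

```text
t 3.15 pos [0.6067 0.0052 0.126 ] jaw deg 97.7 tilt -1.0 F [ 0.3  0.9 -0.1] M [ 0.07  0.03 -0.05] w 0.0851 j6 -1.81
[318.56153042 228.48831031] [347.51357716 236.623572  ]
```

```bash
python3 - <<'E'
import cv2,numpy as np
a=cv2.imread('pics/f.png')[170:290,240:400];b=cv2.imread('pics/g.png')[170:290,270:430]
cv2.imwrite('pics/f2.png',np.hstack([cv2.resize(x,None,fx=2.5*1,fy=2.5,interpolation=2) for x in(a,b)]))
E
```

```text
(no output)
```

View pics/f2.png

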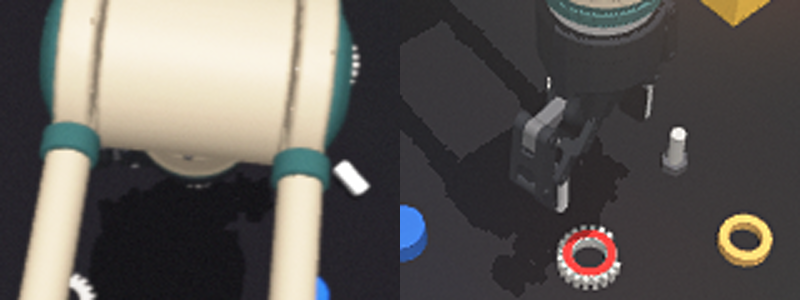

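{"method": "carry_out", "body": {"rows": [[[1,0.1,0,-3,0],[1,0,0,-3,0],[1,0,0,-3,0],[0.4,0,0,-2,0],[0.4,0,0,0,0],[0.4,0,0,-0.5,0],[0.4,0,0,-0.5,0],[0.4,0,0,0,0]]]}}

```text
clock: 4.05
position: [0.6092, 0.0047, 0.0071]
ee_rot: [0.0, 0.658, 0.753, 0.0]
contact_force: [-0.2, 0.6, -0.1]
width: 0.06
```

```bash
python3 - <<'E'
from h import *
st()
s=shot('scene')
cv2.imwrite('pics/h1.png',cv2.resize(s['image'][215:305,285:405,::-1],None,fx=6,fy=6,interpolation=2))
E
```

```text
t 4.05 pos [0.6092 0.0047 0.0071] jaw deg 97.7 tilt -1.0 F [-0.2  0.6 -0.1] M [-0.01  0.04  0.02] w 0.06 j6 -1.81
```

View pics/h1.png

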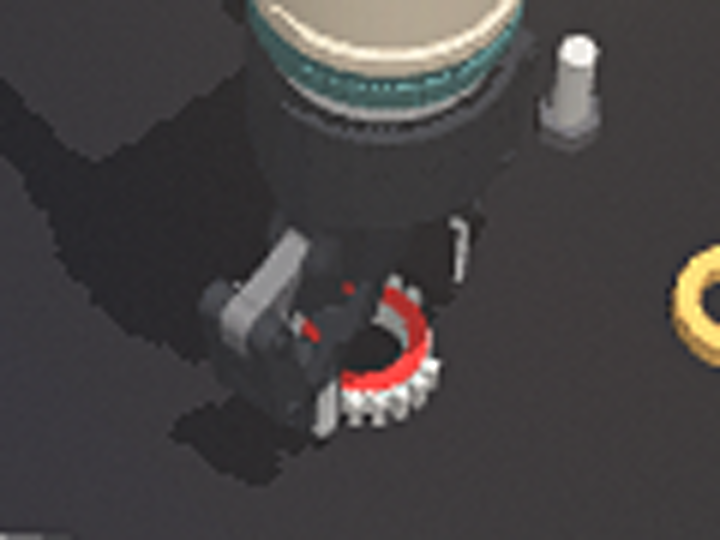

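{"method": "carry_out", "body": {"rows": [[[0.4,0,0,-0.3,0],[0.4,0,0,-0.3,0],[0.4,0,0,0,0]]]}}

```text
clock: 4.4
position: [0.6085, 0.0044, -0.0]
ee_rot: [-0.0, 0.658, 0.753, -0.0]
contact_force: [-0.9, 0.0, -0.0]
width: 0.0598
```

{"method": "carry_out", "body": {"rows": [[[0.4,0,0,-0.2,0],[0.4,0,0,0,0]]]}}

```text
clock: 4.6
position: [0.6087, 0.0044, -0.002]
ee_rot: [-0.0, 0.658, 0.753, -0.0]
contact_force: [-0.2, -0.1, -0.5]
width: 0.0596
```

{"method": "carry_out", "body": {"rows": [[[0.4,0,0,-0.2,0],[0.4,0,0,0,0]]]}}

```text
clock: 4.8
position: [0.6087, 0.0044, -0.004]
ee_rot: [-0.0, 0.658, 0.753, -0.0]
contact_force: [-0.0, -0.5, -0.5]
width: 0.0598
```

{"method": "carry_out", "body": {"rows": [[[0.4,0,0,-0.2,0],[0.4,0,0,0,0]]]}}

```text
clock: 5.0
position: [0.6091, 0.0044, -0.005]
ee_rot: [0.0, 0.658, 0.753, 0.0]
contact_force: [-1.0, 0.5, 4.2]
width: 0.0599
```

{"method": "carry_out", "body": {"rows": [[[0.4,0,0,-0.1,0],[0.4,0,0,0,0]]]}}

```text
clock: 5.2
position: [0.6091, 0.0044, -0.005]
ee_rot: [0.0, 0.658, 0.753, 0.0]
contact_force: [-2.4, 0.2, 9.6]
width: 0.0601
```

{"method": "carry_out", "body": {"rows": [[[0.4,0,0,0.5,0],[0.0,0,0,0,0],[-0.2,0,0,0,0],[-0.2,0,0,0,0],[-0.2,0,0,0,0],[-0.2,0,0,0,0]]]}}

```text
clock: 5.8
position: [0.6095, 0.0045, -0.0002]
ee_rot: [0.001, 0.658, 0.753, 0.001]
contact_force: [-1.8, 0.5, 9.0]
width: 0.0476
```

{"method": "carry_out", "body": {"rows": [[[-0.4,0,0,0,0],[-0.4,0,0,0,0],[-0.4,0,0,0.5,0],[-0.4,0,0,1.5,0],[-0.4,0,0,3,0],[-0.4,0,0,3,0],[-0.4,0,0,3,0],[-0.4,0,0,3,0],[-0.4,0,0,3,0]]]}}

```text
clock: 6.7
position: [0.6083, 0.0045, 0.1689]
ee_rot: [-0.001, 0.658, 0.753, -0.0]
contact_force: [1.1, -1.1, -2.0]
width: 0.0479
```

```bash
python3 - <<'E'
from h import *
st()
s=shot('scene')
cv2.imwrite('pics/h2.png',cv2.resize(s['image'][125:305,245:445,::-1],None,fx=4,fy=3.3,interpolation=2))
E
```

```text
t 6.7 pos [0.6083 0.0045 0.1689] jaw deg 97.7 tilt -1.0 F [ 1.1 -1.1 -2. ] M [ 0.04 -0.02  0.07] w 0.0479 j6 -1.81
```

View pics/h2.png

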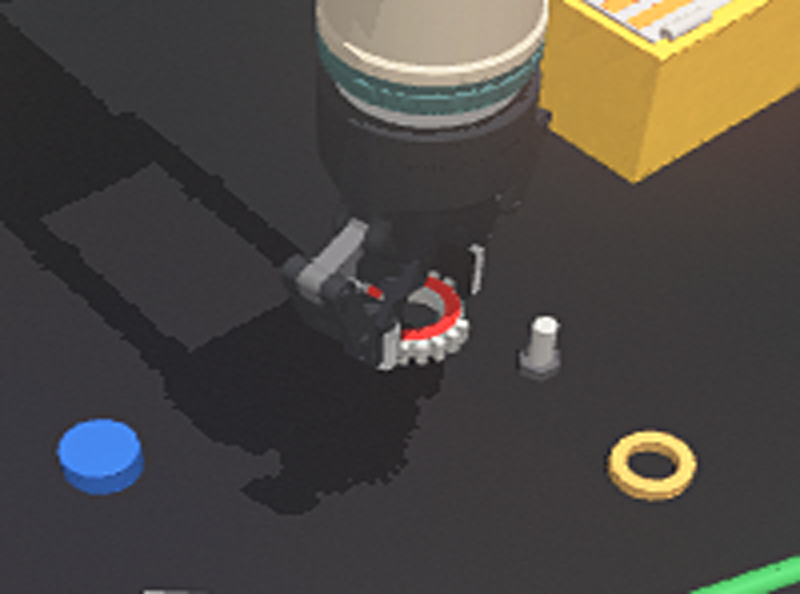

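{"method": "carry_out", "body": {"rows": [[[-0.4,-1.4,3.5,0.5,-0.02],[-0.4,-1.4,3.5,0.5,-0.02],[-0.4,-1.4,3.5,0,-0.02],[-0.4,-1.4,3.5,0,-0.02],[-0.4,-1.4,3.5,0,-0.02],[-0.4,-1.4,3.5,0,-0.02],[-0.4,-1.4,3.5,0,-0.02],[-0.4,-1.4,3.5,0,-0.02],[-0.4,-1.4,3.5,0,-0.02],[-0.4,-1.3,3.8,0,-0.02],[-0.4,0,0,0,0],[-0.4,0,0,0,0]]]}}

```text
clock: 7.95
position: [0.4691, 0.3578, 0.1774]
ee_rot: [0.0, 0.729, 0.684, -0.001]
contact_force: [0.3, -1.4, -1.9]
width: 0.0478
```

```bash
python3 - <<'E'
from h import *
st()
s=shot('scene')
cv2.imwrite('pics/h3.png',cv2.resize(s['image'][20:200,325:525,::-1],None,fx=4,fy=3.3,interpolation=2))
E
```

```text
t 7.95 pos [0.4691 0.3578 0.1774] jaw deg 86.4 tilt -1.0 F [ 0.3 -1.4 -1.9] M [0.01 0.03 0.04] w 0.0478 j6 -0.97
```

View pics/h3.png

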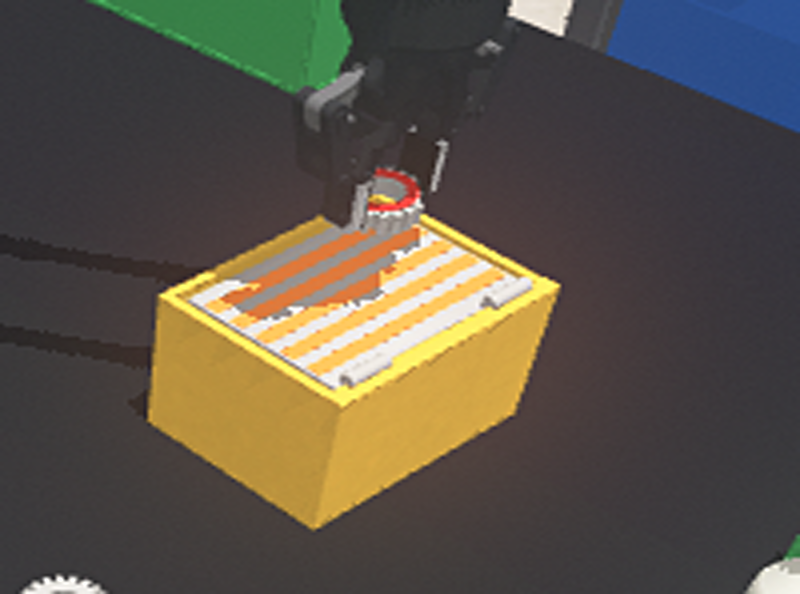

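{"method": "carry_out", "body": {"rows": [[[-0.4,0,0,-2,0],[-0.4,0,0,-2,0],[-0.4,0,0,-1,0],[-0.4,0,0,-1,0],[-0.4,0,0,-1,0],[-0.4,0,0,-1,0],[-0.4,0,0,-1,0],[-0.4,0,0,-0.7,0],[-0.4,0,0,-0.7,0],[-0.4,0,0,0,0]]]}}

```text
clock: 9.0
position: [0.4683, 0.3573, 0.0729]
ee_rot: [-0.001, 0.73, 0.683, -0.002]
contact_force: [-2.1, 1.9, 0.6]
width: 0.0477
```

```bash
python3 - <<'E'
from h import *
st()
s=shot('scene')
cv2.imwrite('pics/h4.png',cv2.resize(s['image'][20:200,325:525,::-1],None,fx=4,fy=3.3,interpolation=2))
E
```

```text
t 9.0 pos [0.4683 0.3573 0.0729] jaw deg 86.2 tilt -1.0 F [-2.1  1.9  0.6] M [0.2  0.41 0.04] w 0.0477 j6 -0.97
```

View pics/h4.png

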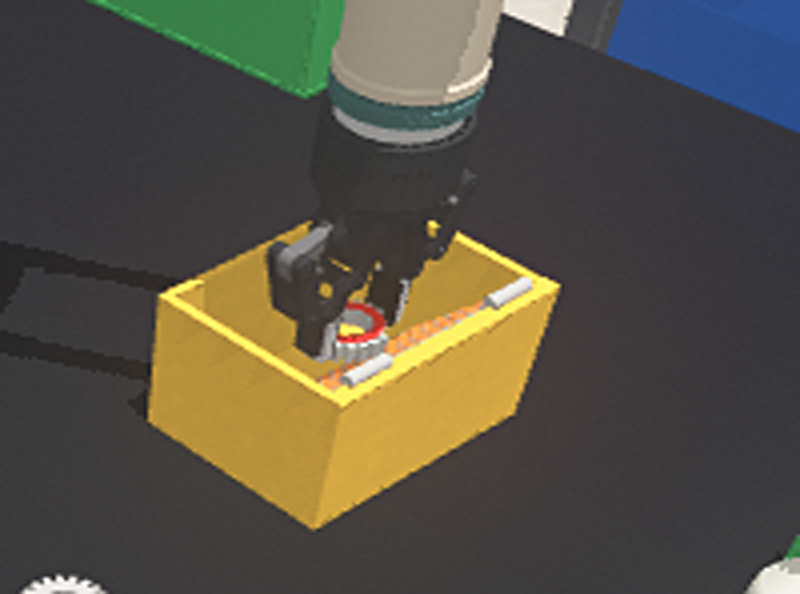

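{"method": "carry_out", "body": {"rows": [[[-0.4,0,0,-0.5,0],[-0.4,0,0,-0.4,0],[-0.4,0,0,0,0],[0.6,0,0,-0.2,0],[0.6,0,0,-0.2,0],[0.6,0,0,-0.1,0],[0.6,0,0,0,0],[0.6,0,0,0,0],[0.6,0,0,0,0],[0.6,0,0,0,0]]]}}

```text
clock: 10.05
position: [0.4701, 0.3574, 0.0605]
ee_rot: [0.0, 0.73, 0.683, 0.0]
contact_force: [-0.7, -0.1, 3.6]
width: 0.0684
```

```bash
python3 - <<'E'
from h import *
st()
s=shot('scene')
cv2.imwrite('pics/h5.png',cv2.resize(s['image'][20:200,325:525,::-1],None,fx=4,fy=3.3,interpolation=2))
E
```

```text
t 10.05 pos [0.4701 0.3574 0.0605] jaw deg 86.2 tilt -1.0 F [-0.7 -0.1  3.6] M [0.03 0.07 0.01] w 0.0684 j6 -0.97
```

View pics/h5.png

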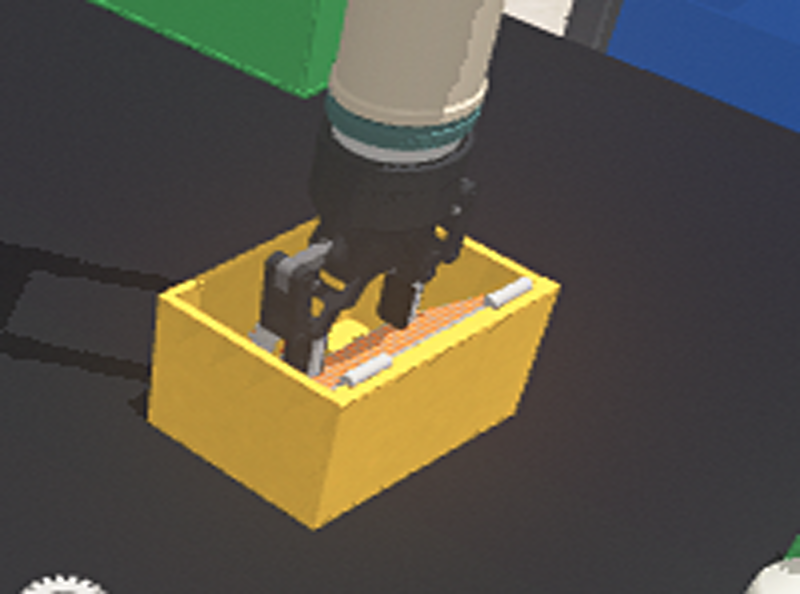

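{"method": "carry_out", "body": {"rows": [[[0.6,0,0,0,0],[0.6,0,0,0,0],[0.6,0,0,0.7,0],[0.6,0,0,1,0],[0.6,0,0,1,0],[0.6,0,0,1,0],[0.6,0,0,1.5,0],[0.6,0,0,2,0],[0.6,0,0,3,0],[0.6,0,0,3,0],[0.6,0,0,0,0]]]}}

```text
clock: 11.2
position: [0.4736, 0.359, 0.1981]
ee_rot: [0.002, 0.73, 0.683, 0.006]
contact_force: [1.5, 1.2, 0.5]
width: 0.0686
```

```bash
python3 - <<'E'
from h import *
st()
s=shot('scene')
cv2.imwrite('pics/h6.png',cv2.resize(s['image'][20:200,325:525,::-1],None,fx=4,fy=3.3,interpolation=2))
E
```

```text
t 11.2 pos [0.4736 0.359  0.1981] jaw deg 86.2 tilt -0.9999 F [1.5 1.2 0.5] M [ 0.   -0.03 -0.03] w 0.0686 j6 -0.97
```

View pics/h6.png

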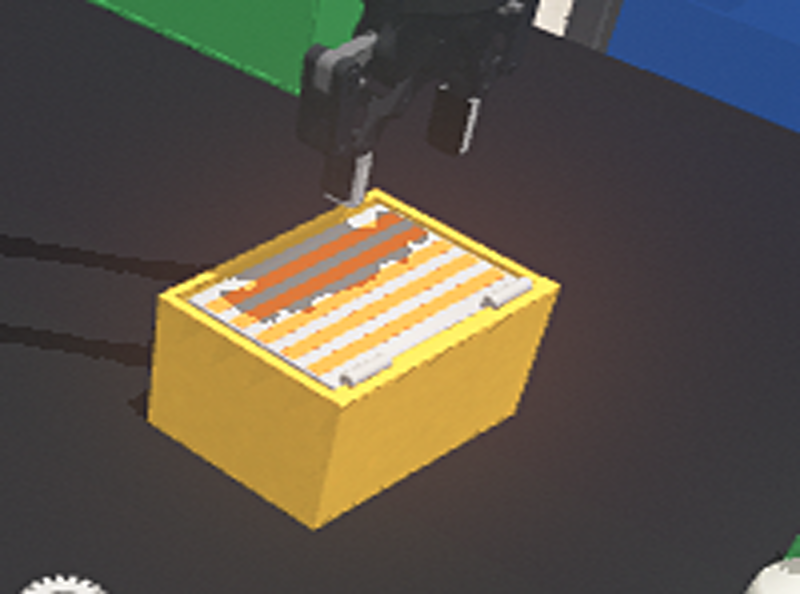

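{"method": "carry_out", "body": {"rows": [[[1,1.8,-3.8,0,0],[1,1.8,-3.8,0,0],[1,1.8,-3.8,0,0],[1,1.8,-3.8,0,0],[1,1.8,-3.8,0,0],[1,1.8,-3.8,-1,0],[1,1.8,-3.8,-2,0],[1,1.8,-3.8,-2,0],[1,1.8,-3.8,-2,0],[1,1.8,-3.8,-2,0],[1,1.8,-3.8,-2,0],[1,1.8,-3.8,-2,0]]]}}

```text
clock: 12.45
position: [0.686, -0.1006, 0.0605]
ee_rot: [-0.0, 0.73, 0.683, -0.0]
contact_force: [1.0, 0.9, 0.7]
width: 0.0857
```

{"method": "carry_out", "body": {"rows": [[[1,0,0,0,0],[1,0,0,0,0]]]}}

```text
clock: 12.65
position: [0.685, -0.0996, 0.0603]
ee_rot: [-0.001, 0.731, 0.683, -0.001]
contact_force: [-1.5, 0.6, 0.8]
width: 0.0856
```

```bash
python3 - <<'E'
from h import *
st()
s=shot('scene')
cv2.imwrite('pics/h7.png',cv2.resize(s['image'][225:405,225:425,::-1],None,fx=4,fy=3.3,interpolation=2))
E
```

```text
t 12.65 pos [ 0.685  -0.0996  0.0603] jaw deg 86.1 tilt -1.0 F [-1.5  0.6  0.8] M [-0.01 -0.01 -0.05] w 0.0856 j6 -1.75
```

View pics/h7.png

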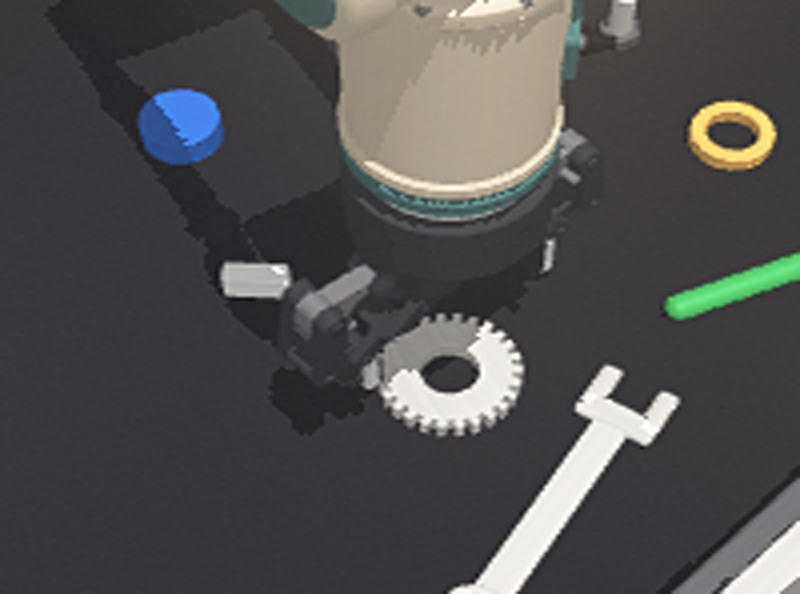

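{"method": "carry_out", "body": {"rows": [[[1,0.5,-0.1,0,0],[1,0,0,-2,0],[1,0,0,-2,0],[1,0,0,-1.3,0],[1,0,0,-1,0],[1,0,0,0,0],[0.6,0,0,0,0],[0.4,0,0,0,0],[0.1,0,0,0,0],[0.1,0,0,0,0],[0.1,0,0,0,0]]]}}

```text
clock: 13.8
position: [0.6917, -0.0998, 0.0015]
ee_rot: [0.001, 0.73, 0.683, 0.001]
contact_force: [-2.2, 0.9, 5.8]
width: 0.0609
```

```bash
python3 - <<'E'
from h import *
st()
E
```

```text
t 13.8 pos [ 0.6917 -0.0998  0.0015] jaw deg 86.2 tilt -1.0 F [-2.2  0.9  5.8] M [0.01 0.24 0.  ] w 0.0609 j6 -1.75
```

{"method": "carry_out", "body": {"rows": [[[0.1,0,0,0.5,0],[0.1,0,0,1.5,0],[0.1,0,0,3,0],[0.1,0,0,3,0],[0.1,0,0,3,0],[0.1,0,0,3,0],[0.1,0,0,2,0],[0.1,0,0,0,0],[0.1,0,0,0,0]]]}}

```text
clock: 14.7
position: [0.6906, -0.0995, 0.1596]
ee_rot: [0.0, 0.73, 0.683, 0.0]
contact_force: [-0.2, -0.2, -2.9]
width: 0.0609
```

```bash
python3 - <<'E'
from h import *
st()
s=shot('scene')
cv2.imwrite('pics/h8.png',cv2.resize(s['image'][205:355,245:445,::-1],None,fx=4,fy=4,interpolation=2))
E
```

```text
t 14.7 pos [ 0.6906 -0.0995  0.1596] jaw deg 86.2 tilt -1.0 F [-0.2 -0.2 -2.9] M [ 0.03 -0.04  0.03] w 0.0609 j6 -1.75
```

View pics/h8.png

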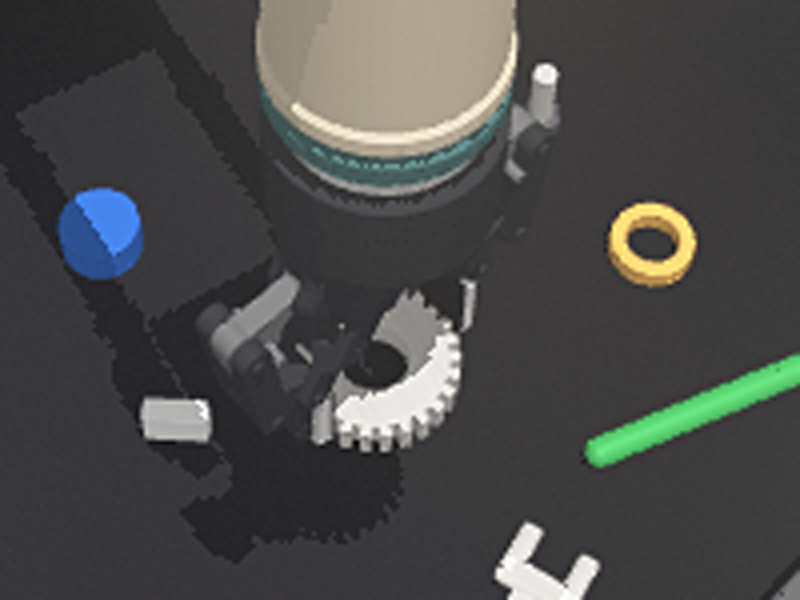

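```bash
python3 - <<'E'
from h import *
s=shot('scene')
im=cv2.resize(s['image'][255:335,305:385,::-1],None,fx=7,fy=7,interpolation=2)
p=telemetry.get_state()['position']
for z,c in((p[2]+.013,(0,0,255)),(p[2]-.001,(255,0,0))):
  for r in(.013,.032):
    a=np.linspace(0,2*np.pi,80)
    q=np.array([proj(s,[p[0]+r*np.cos(t),p[1]+r*np.sin(t),z]) for t in a])
    cv2.polylines(im,[((q-[305,255]+.5)*7).astype(np.int32)],1,c,1)
cv2.imwrite('pics/h9.png',im)
E
```

```text
(no output)
```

View pics/h9.png

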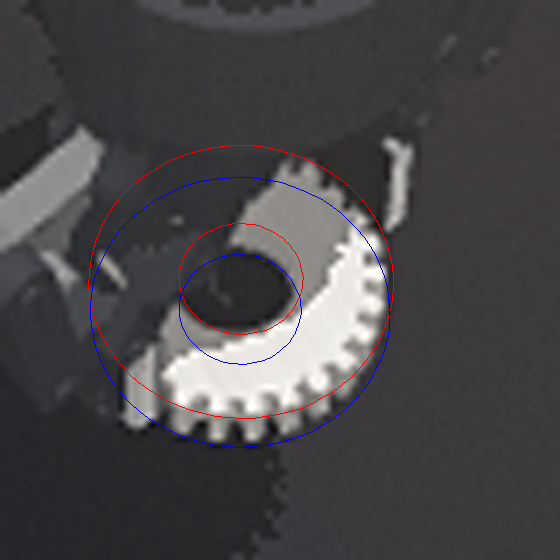

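{"method": "carry_out", "body": {"rows": [[[0.1,-2,-2.6,0,0],[0.1,-2,-2.7,0,0],[0.1,-2,-2.7,0,0],[0.1,-2,-2.7,0,0],[0.1,-2,-2.7,0,0],[0.1,-2,-2.7,-1,0],[0.1,-2,-2.7,-1,0],[0.1,-2,-2.6,-1,0],[0.1,-2,-2.6,-1,0],[0.1,0,0,-1,0],[0.1,0,0,0,0],[0.1,0,0,0,0]]]}}

```text
clock: 16.0
position: [0.5108, -0.3386, 0.1084]
ee_rot: [-0.001, 0.73, 0.684, 0.0]
contact_force: [0.3, -0.1, -2.0]
width: 0.0611
```

```bash
cat >> h.py <<'E'
def over(fn,off=(0,0,0),circ=((.013,.014),(.025,.014)),f=7,half=45):
    s=shot('scene');p=telemetry.get_state()['position']+np.array(off)
    c=proj(s,p).astype(int);x0,y0=max(c[0]-half,0),max(c[1]-half,0)
    im=cv2.resize(s['image'][y0:y0+2*half,x0:x0+2*half,::-1],None,fx=f,fy=f,interpolation=2)
    for r,z in circ:
        a=np.linspace(0,2*np.pi,80)
        q=np.array([proj(s,[p[0]+r*np.cos(t),p[1]+r*np.sin(t),p[2]+z]) for t in a])
        cv2.polylines(im,[((q-[x0,y0]+.5)*f).astype(np.int32)],1,(0,0,255),1)
    cv2.imwrite('pics/'+fn,im)
E
python3 - <<'E'
from h import *
st();over('i1.png',circ=((.013,.013),(.032,.013)),half=42)
E
```

```text
t 16.0 pos [ 0.5108 -0.3386  0.1084] jaw deg 86.2 tilt -1.0 F [ 0.3 -0.1 -2. ] M [ 0.04 -0.03  0.05] w 0.0611 j6 -2.2
```

View pics/i1.png

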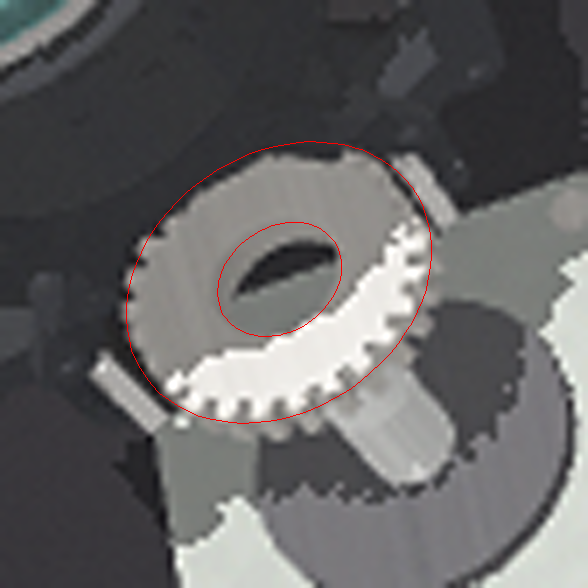

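{"method": "carry_out", "body": {"rows": [[[0.1,0,0,-1.5,0],[0.1,0,0,-1.5,0],[0.1,0,0,-1,0],[0.1,0,0,-1,0],[0.1,0,0,0,0]]]}}

```text
clock: 16.55
position: [0.5105, -0.3386, 0.0581]
ee_rot: [-0.001, 0.73, 0.684, -0.0]
contact_force: [-0.5, 0.5, -2.8]
width: 0.0612
```

{"method": "carry_out", "body": {"rows": [[[0.1,0,0,-1,0],[0.1,0,0,-1,0],[0.1,0,0,0,0]]]}}

```text
clock: 16.85
position: [0.5099, -0.3388, 0.0378]
ee_rot: [-0.002, 0.73, 0.683, -0.0]
contact_force: [-0.1, 0.7, -2.2]
width: 0.0613
```

{"method": "carry_out", "body": {"rows": [[[0.1,0,0,-0.7,0],[0.1,0,0,-0.5,0],[0.1,0,0,-0.3,0],[0.1,0,0,0,0]]]}}

```text
clock: 17.25
position: [0.5105, -0.3394, 0.0238]
ee_rot: [-0.0, 0.73, 0.683, -0.0]
contact_force: [-0.1, 0.4, -3.6]
width: 0.0612
```

```bash
python3 - <<'E'
from h import *
st();over('i2.png',circ=((.013,.013),(.032,.013)),half=42)
E
```

```text
t 17.25 pos [ 0.5105 -0.3394  0.0238] jaw deg 86.2 tilt -1.0 F [-0.1  0.4 -3.6] M [-0.03 -0.02 -0.04] w 0.0612 j6 -2.21
```

View pics/i2.png

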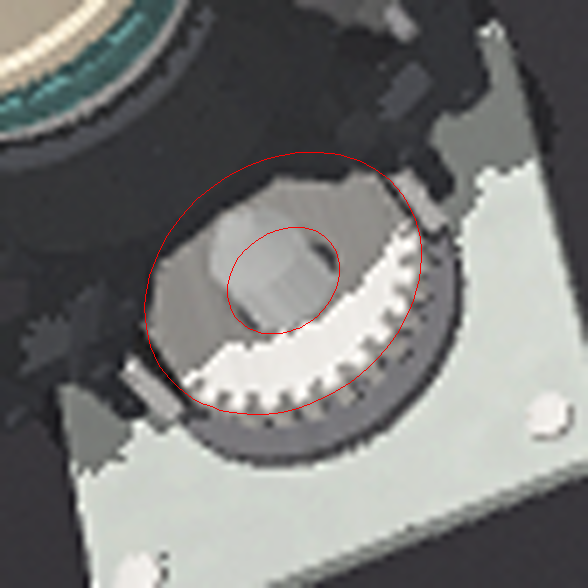

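Post is through the bore with clearance on each side. Lower to contact.

{"method": "carry_out", "body": {"rows": [[[0.1,0,0,-0.2,0],[0.1,0,0,0,0]]]}}

```text
clock: 17.5
position: [0.5108, -0.3396, 0.0223]
ee_rot: [-0.0, 0.73, 0.683, 0.0]
contact_force: [0.2, 0.8, -1.5]
width: 0.0609
```

{"method": "carry_out", "body": {"rows": [[[0.1,0,0,-0.2,0],[0.1,0,0,0,0]]]}}

```text
clock: 17.7
position: [0.5111, -0.3398, 0.0215]
ee_rot: [0.0, 0.73, 0.684, 0.0]
contact_force: [-1.6, 1.1, 4.5]
width: 0.0611
```

{"method": "carry_out", "body": {"rows": [[[0.1,0,0,-0.2,0],[0.1,0,0,0,0]]]}}

```text
clock: 17.9
position: [0.5111, -0.3398, 0.0214]
ee_rot: [0.001, 0.73, 0.684, 0.0]
contact_force: [-4.3, 3.4, 15.0]
width: 0.0611
```

{"method": "carry_out", "body": {"rows": [[[0.1,0,0,0.3,0],[0.9,0,0,0,0],[0.9,0,0,0,0],[0.9,0,0,0,0],[0.9,0,0,0.5,0],[0.9,0,0,1.5,0],[0.9,0,0,3,0],[0.9,0,0,3,0],[0.9,0,0,3,0],[0.9,0,0,2,0],[0.9,0,0,0,0]]]}}

```text
clock: 19.0
position: [0.5126, -0.341, 0.155]
ee_rot: [0.004, 0.73, 0.683, 0.0]
contact_force: [1.1, 0.2, 0.2]
width: 0.0815
```

```bash
python3 - <<'E'
from h import *
st();over('i3.png',off=(0,0,-.12),circ=((.013,.014),),half=50,f=6)
E
```

```text
t 19.0 pos [ 0.5126 -0.341   0.155 ] jaw deg 86.2 tilt -1.0 F [1.1 0.2 0.2] M [ 0.   -0.06 -0.07] w 0.0815 j6 -2.21
```

View pics/i3.png

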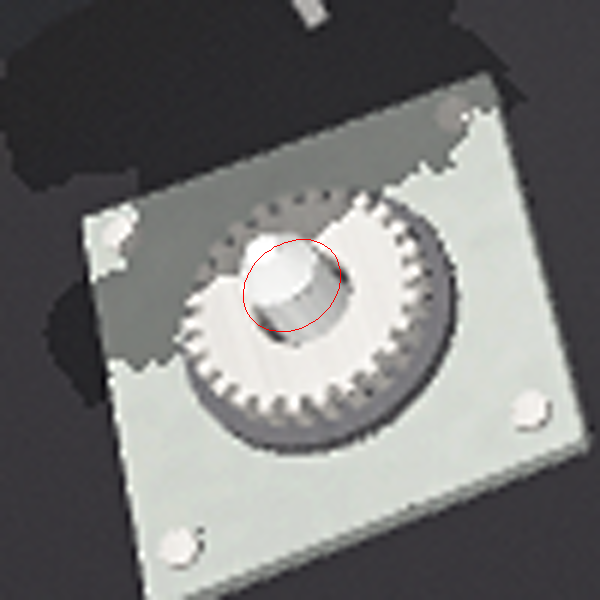

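{"method": "carry_out", "body": {"rows": [[[0.9,1.4,3.7,0,0],[0.9,1.4,3.7,0,0],[0.9,1.4,3.7,0,0],[0.9,1.4,3.7,0,0],[0.9,1.4,3.7,0,0],[0.9,1.4,3.7,0,0],[0.9,1.4,3.7,0,0],[0.9,1.4,3.7,0,0],[0.5,1.4,3.7,-2,0],[0.5,1.4,3.7,-2,0],[0.5,1.4,3.7,-2,0],[0.5,1.6,3.7,-2,0]]]}}

```text
clock: 20.25
position: [0.6797, 0.1059, 0.0684]
ee_rot: [-0.001, 0.73, 0.684, -0.001]
contact_force: [-0.4, 0.2, 0.7]
width: 0.0643
```

{"method": "carry_out", "body": {"rows": [[[0.4,0,0,-1,0],[0.4,0,0,-1,0],[0.4,0,0,0,0],[0.4,0,0,0,0]]]}}

```text
clock: 20.65
position: [0.6804, 0.1031, 0.0511]
ee_rot: [-0.0, 0.73, 0.683, -0.0]
contact_force: [-0.2, -0.4, 1.0]
width: 0.0598
```

```bash
python3 - <<'E'
from h import *
st();over('i4.png',off=(0,0,-.053),circ=((.013,.013),(.021,.013)),half=42)
E
```

```text
t 20.65 pos [0.6804 0.1031 0.0511] jaw deg 86.1 tilt -1.0 F [-0.2 -0.4  1. ] M [ 0.02 -0.   -0.04] w 0.0598 j6 -1.45
```

View pics/i4.png

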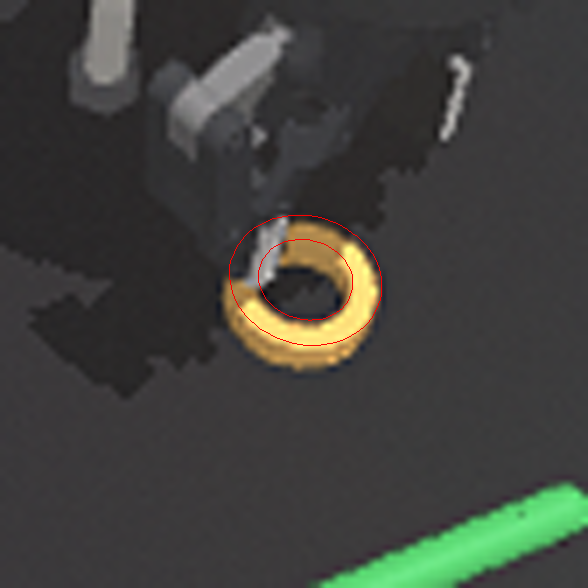

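{"method": "carry_out", "body": {"rows": [[[0.4,0.2,0,-2,0],[0.4,0,0,-1.5,0],[0.4,0,0,-0.9,0],[0.4,0,0,-0.4,0],[0.2,0,0,0,0],[0,0,0,0,0],[-0.3,0,0,0,0],[-0.3,0,0,0,0],[-0.3,0,0,0,0]]]}}

```text
clock: 21.6
position: [0.6836, 0.1045, 0.0044]
ee_rot: [0.001, 0.73, 0.683, 0.001]
contact_force: [0.1, 0.1, 4.0]
width: 0.0386
```

{"method": "carry_out", "body": {"rows": [[[-0.3,0,0,0.5,0],[-0.3,0,0,1.5,0],[-0.3,0,0,3,0],[-0.3,0,0,3,0],[-0.3,0,0,3,0],[-0.3,0,0,3,0],[-0.3,0,0,2,0],[-0.3,0,0,0,0],[-0.3,0,0,0,0]]]}}

```text
clock: 22.5
position: [0.6826, 0.1045, 0.1636]
ee_rot: [0.0, 0.73, 0.683, 0.0]
contact_force: [-0.3, 0.2, -2.2]
width: 0.0382
```

```bash
python3 - <<'E'
from h import *
st();over('i5.png',circ=((.013,.012),(.021,.012)),half=42)
E
```

```text
t 22.5 pos [0.6826 0.1045 0.1636] jaw deg 86.2 tilt -1.0 F [-0.3  0.2 -2.2] M [-0.04  0.01 -0.01] w 0.0382 j6 -1.45
```

View pics/i5.png

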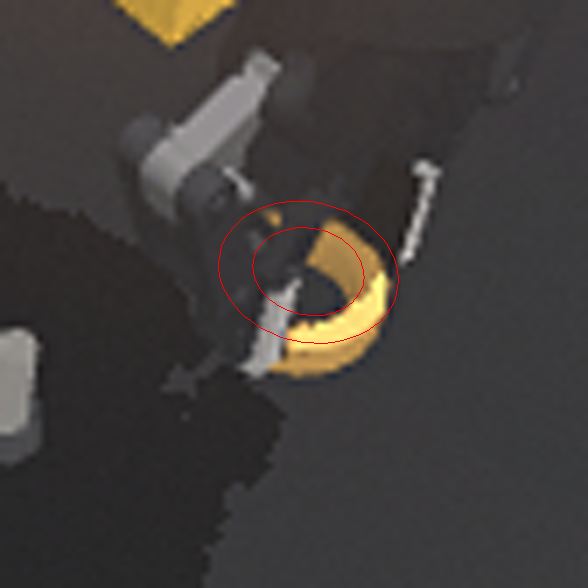

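{"method": "carry_out", "body": {"rows": [[[-0.3,-1.4,-3.7,0,0],[-0.3,-1.4,-3.7,0,0],[-0.3,-1.4,-3.7,0,0],[-0.3,-1.4,-3.7,0,0],[-0.3,-1.4,-3.7,0,0],[-0.3,-1.4,-3.7,0,0],[-0.3,-1.4,-3.7,0,0],[-0.3,-1.4,-3.7,0,0],[-0.3,-1.4,-3.7,0,0],[-0.3,-1.4,-3.7,-1,0],[-0.3,-1.5,-3.7,-1,0],[-0.3,-1.6,-3.7,-1,0]]]}}

```text
clock: 23.75
position: [0.5102, -0.3402, 0.1311]
ee_rot: [-0.002, 0.73, 0.683, -0.0]
contact_force: [0.2, 0.6, -0.3]
width: 0.0385
```

{"method": "carry_out", "body": {"rows": [[[-0.3,0,0,-2,0],[-0.3,0,0,0,0],[-0.3,0,0,0,0]]]}}

```text
clock: 24.05
position: [0.511, -0.3385, 0.1118]
ee_rot: [-0.002, 0.73, 0.683, 0.0]
contact_force: [0.0, 0.5, -0.4]
width: 0.0386
```

```bash
python3 - <<'E'
from h import *
st();over('i6.png',off=(0,0,-.004),circ=((.013,.012),(.021,.012)),half=42)
E
```

```text
t 24.05 pos [ 0.511  -0.3385  0.1118] jaw deg 86.2 tilt -1.0 F [ 0.   0.5 -0.4] M [-0.05 -0.01 -0.02] w 0.0386 j6 -2.2
```

View pics/i6.png

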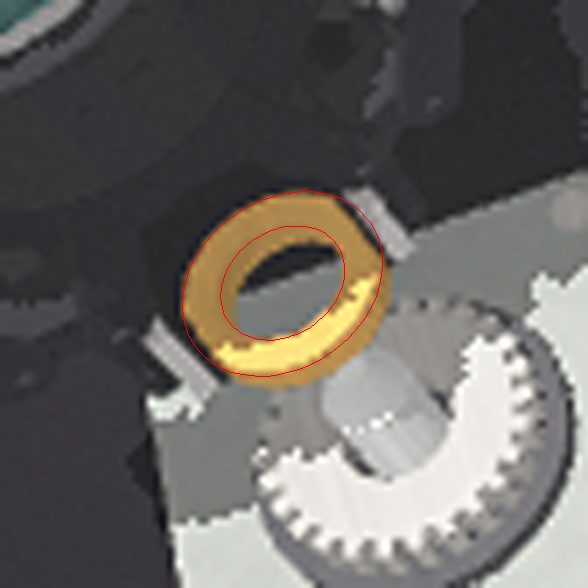

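{"method": "carry_out", "body": {"rows": [[[-0.3,0,-0.05,-1.5,0],[-0.3,0,0,-1.5,0],[-0.3,0,0,-1,0],[-0.3,0,0,-1,0],[-0.3,0,0,-0.5,0],[-0.3,0,0,0,0]]]}}

```text
clock: 24.7
position: [0.5117, -0.3396, 0.0578]
ee_rot: [-0.001, 0.73, 0.684, -0.0]
contact_force: [0.1, -0.5, -0.6]
width: 0.0385
```

{"method": "carry_out", "body": {"rows": [[[-0.3,0,0,-0.6,0],[-0.3,0,0,-0.6,0],[-0.3,0,0,0,0]]]}}

```text
clock: 25.0
position: [0.5113, -0.3397, 0.0455]
ee_rot: [-0.001, 0.73, 0.683, -0.0]
contact_force: [-0.7, -0.3, -1.4]
width: 0.039
```

```bash
python3 - <<'E'
from h import *
st();over('i7.png',off=(0,0,-.004),circ=((.013,.012),(.021,.012)),half=42)
E
```

```text
t 25.0 pos [ 0.5113 -0.3397  0.0455] jaw deg 86.2 tilt -1.0 F [-0.7 -0.3 -1.4] M [-0.   -0.01 -0.04] w 0.039 j6 -2.2
```

View pics/i7.png

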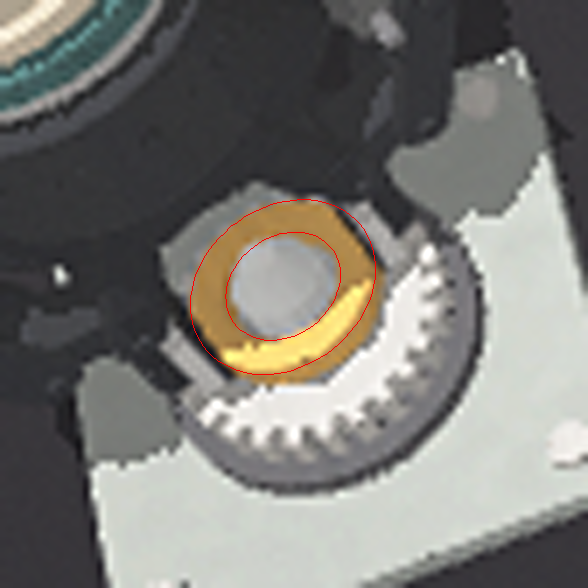

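{"method": "carry_out", "body": {"rows": [[[-0.3,0,0,-0.4,0],[-0.3,0,0,-0.3,0],[-0.3,0,0,0,0]]]}}

```text
clock: 25.35
position: [0.5115, -0.3399, 0.0388]
ee_rot: [-0.0, 0.73, 0.683, -0.0]
contact_force: [0.1, -0.2, -0.4]
width: 0.0387
```

{"method": "carry_out", "body": {"rows": [[[-0.3,0,0,-0.2,0],[-0.3,0,0,0,0]]]}}

```text
clock: 25.55
position: [0.5119, -0.3401, 0.0384]
ee_rot: [0.0, 0.73, 0.683, 0.0]
contact_force: [-2.8, 0.9, 3.6]
width: 0.0383
```

{"method": "carry_out", "body": {"rows": [[[-0.3,0,0,-0.2,0],[-0.3,0,0,0,0]]]}}

```text
clock: 25.75
position: [0.5119, -0.3401, 0.0383]
ee_rot: [0.001, 0.73, 0.684, 0.0]
contact_force: [-3.0, 2.8, 15.6]
width: 0.0382
```

{"method": "carry_out", "body": {"rows": [[[-0.3,0,0,0.3,0],[0.4,0,0,0,0],[0.4,0,0,0,0],[0.4,0,0,0,0],[0.4,0,0,0.5,0],[0.4,0,0,1.5,0],[0.4,0,0,3,0],[0.4,0,0,3,0],[0.4,0,0,3,0],[0.4,0,0,1,0],[0.4,0,0,0,0]]]}}

```text
clock: 26.85
position: [0.5126, -0.3407, 0.1599]
ee_rot: [0.002, 0.73, 0.683, 0.0]
contact_force: [-0.0, 0.6, -0.3]
width: 0.0598
```

```bash
python3 - <<'E'
from h import *
st();over('i8.png',off=(0,0,-.11),circ=((.013,.0),),half=50,f=6)
E
```

```text
t 26.85 pos [ 0.5126 -0.3407  0.1599] jaw deg 86.2 tilt -1.0 F [-0.   0.6 -0.3] M [-0.03 -0.03  0.  ] w 0.0598 j6 -2.2
```

View pics/i8.png

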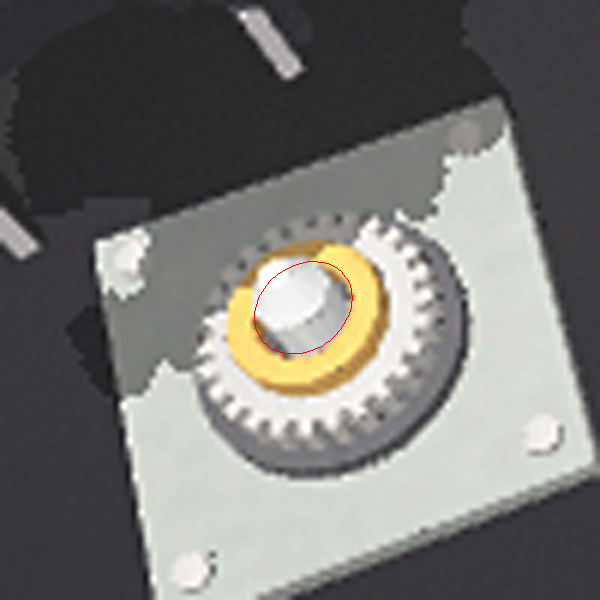

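{"method": "carry_out", "body": {"rows": [[[0.5,-0.2,3.8,0,0],[0.5,-0.2,3.8,0,0],[0.5,-0.2,3.8,0,0],[0.5,-0.2,3.8,0,0],[0.5,-0.2,3.8,0,0],[0.5,-0.2,3.8,0,0],[0.5,-0.2,3.8,0,0],[0.5,-0.2,3.8,-1,0],[0.5,-0.2,3.8,-2,0],[0.5,-0.2,3.8,-2,0],[0.5,-0.2,3.8,-2,0],[0.5,-0.4,3.8,-2,0]]]}}

```text
clock: 28.1
position: [0.4841, 0.1173, 0.0658]
ee_rot: [-0.001, 0.73, 0.683, -0.001]
contact_force: [-0.7, -0.7, 0.4]
width: 0.0641
```

{"method": "carry_out", "body": {"rows": [[[0.5,0,0,-1,0],[0.5,0,0,0,0],[0.5,0,0,0,0]]]}}

```text
clock: 28.4
position: [0.4854, 0.1152, 0.0575]
ee_rot: [-0.0, 0.73, 0.683, -0.001]
contact_force: [-0.4, -0.4, 0.3]
width: 0.064
```

```bash
python3 - <<'E'
from h import *
st();p=telemetry.get_state()['position'];over('i9.png',off=(0,0,-p[2]),circ=((.013,.014),(.025,.014)),half=42)
E
```

```text
t 28.4 pos [0.4854 0.1152 0.0575] jaw deg 86.2 tilt -1.0 F [-0.4 -0.4  0.3] M [-0.01 -0.05  0.  ] w 0.064 j6 -1.41
```

View pics/i9.png

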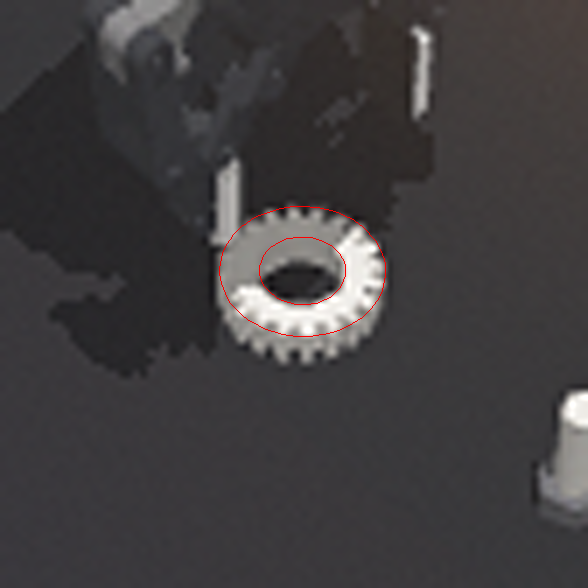

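{"method": "carry_out", "body": {"rows": [[[0.5,0,0.1,-2,0],[0.5,0,0,-2,0],[0.5,0,0,-1.1,0],[0.5,0,0,-0.5,0],[0.3,0,0,0,0],[0,0,0,0,0],[-0.2,0,0,0,0],[-0.2,0,0,0,0],[-0.2,0,0,0,0]]]}}

```text
clock: 29.35
position: [0.4863, 0.1165, 0.0034]
ee_rot: [0.001, 0.73, 0.684, 0.0]
contact_force: [-1.3, -3.1, 6.1]
width: 0.0473
```

{"method": "carry_out", "body": {"rows": [[[-0.2,0,0,0.5,0],[-0.2,0,0,1.5,0],[-0.2,0,0,3,0],[-0.2,0,0,3,0],[-0.2,0,0,3,0],[-0.2,0,0,3,0],[-0.2,0,0,2,0],[-0.2,0,0,0,0],[-0.2,0,0,0,0]]]}}

```text
clock: 30.25
position: [0.4856, 0.1171, 0.1621]
ee_rot: [-0.0, 0.73, 0.684, 0.0]
contact_force: [0.0, 0.6, -1.4]
width: 0.047
```

```bash
python3 - <<'E'
from h import *
st();over('j1.png',off=(0,0,-.003),circ=((.013,.014),(.025,.014)),half=42)
E
```

```text
t 30.25 pos [0.4856 0.1171 0.1621] jaw deg 86.2 tilt -1.0 F [ 0.   0.6 -1.4] M [ 0.01  0.   -0.  ] w 0.047 j6 -1.41
```

View pics/j1.png

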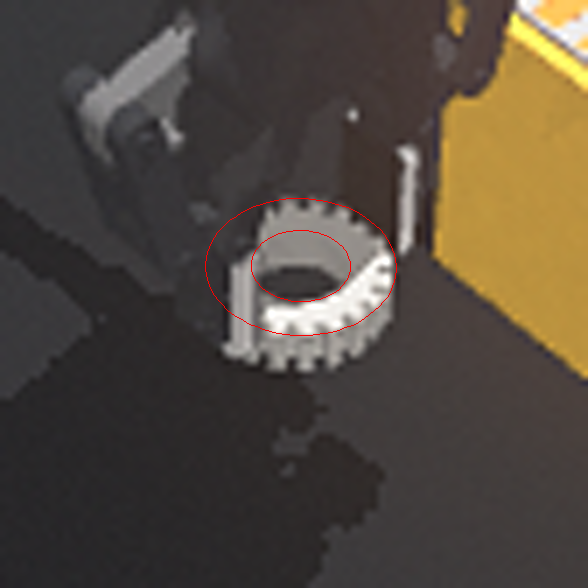

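{"method": "carry_out", "body": {"rows": [[[-0.2,0.2,-3.8,0,0],[-0.2,0.2,-3.8,0,0],[-0.2,0.2,-3.8,0,0],[-0.2,0.2,-3.8,0,0],[-0.2,0.2,-3.8,0,0],[-0.2,0.2,-3.8,0,0],[-0.2,0.2,-3.8,0,0],[-0.2,0.2,-3.8,0,0],[-0.2,0.2,-3.8,0,0],[-0.2,0.2,-3.8,-1,0],[-0.2,0.3,-3.8,-1,0],[-0.2,0.3,-3.8,-1,0]]]}}

```text
clock: 31.5
position: [0.5108, -0.3398, 0.1297]
ee_rot: [-0.002, 0.73, 0.683, -0.0]
contact_force: [-0.2, -0.2, -0.5]
width: 0.047
```

{"method": "carry_out", "body": {"rows": [[[-0.2,0,0,-2,0],[-0.2,0,0,0,0],[-0.2,0,0,0,0]]]}}

```text
clock: 31.8
position: [0.5107, -0.3378, 0.1105]
ee_rot: [-0.002, 0.73, 0.683, -0.0]
contact_force: [-0.7, 0.6, -0.5]
width: 0.0469
```

```bash
python3 - <<'E'
from h import *
st();over('j2.png',off=(0,0,-.003),circ=((.013,.014),(.025,.014)),half=42)
E
```

```text
t 31.8 pos [ 0.5107 -0.3378  0.1105] jaw deg 86.2 tilt -1.0 F [-0.7  0.6 -0.5] M [-0.01  0.    0.04] w 0.0469 j6 -2.2
```

View pics/j2.png

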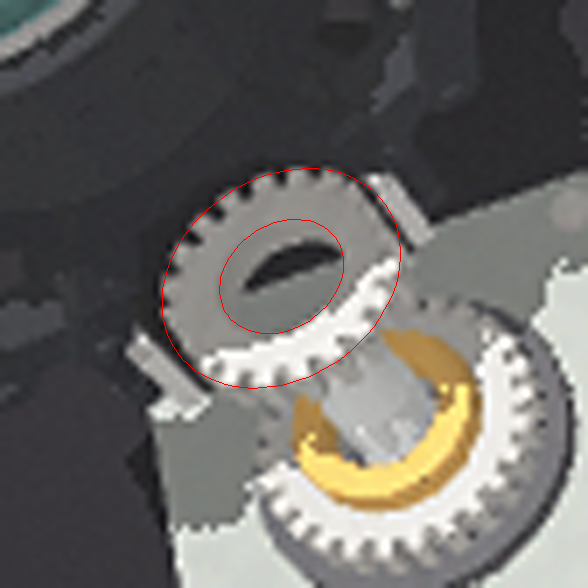

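{"method": "carry_out", "body": {"rows": [[[-0.2,0,-0.1,-1.5,0],[-0.2,0,0,-1,0],[-0.2,0,0,-1,0],[-0.2,0,0,-0.7,0],[-0.2,0,0,-0.6,0],[-0.2,0,0,0,0]]]}}

```text
clock: 32.45
position: [0.5114, -0.3396, 0.0635]
ee_rot: [-0.001, 0.73, 0.684, -0.0]
contact_force: [-0.5, 0.5, -1.4]
width: 0.0469
```

```bash
python3 - <<'E'
from h import *
st();over('j3.png',off=(0,0,-.003),circ=((.013,.014),(.025,.014)),half=42)
E
```

```text
t 32.45 pos [ 0.5114 -0.3396  0.0635] jaw deg 86.2 tilt -1.0 F [-0.5  0.5 -1.4] M [-0.04 -0.04 -0.02] w 0.0469 j6 -2.2
```

View pics/j3.png

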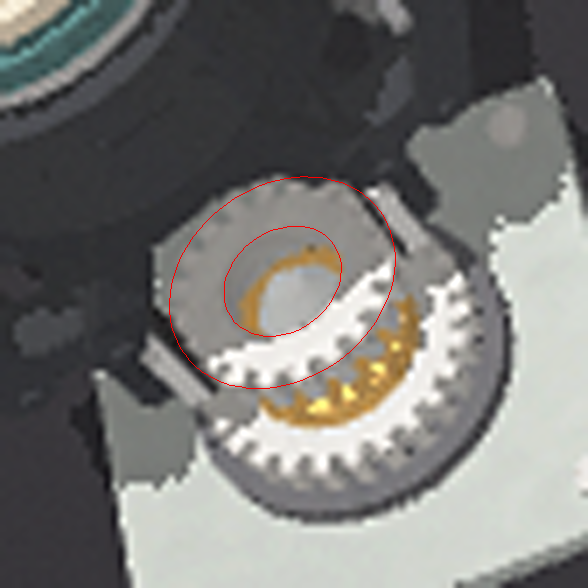

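{"method": "carry_out", "body": {"rows": [[[-0.2,0,0,-0.6,0],[-0.2,0,0,-0.5,0],[-0.2,0,0,0,0]]]}}

```text
clock: 32.8
position: [0.5113, -0.3397, 0.0525]
ee_rot: [-0.001, 0.73, 0.683, -0.0]
contact_force: [0.2, 0.1, -0.7]
width: 0.0467
```

{"method": "carry_out", "body": {"rows": [[[-0.2,0,0,-0.3,0],[-0.2,0,0,-0.2,0],[-0.2,0,0,0,0]]]}}

```text
clock: 33.1
position: [0.512, -0.3402, 0.0495]
ee_rot: [0.0, 0.73, 0.683, 0.0]
contact_force: [-0.7, 1.8, 5.5]
width: 0.0469
```

Contact at 0.0495, as predicted. Release and retreat.

{"method": "carry_out", "body": {"rows": [[[-0.2,0,0,0.1,0],[0.5,0,0,0,0],[0.5,0,0,0,0],[0.5,0,0,0,0],[0.5,0,0,0.5,0],[0.5,0,0,1.5,0],[0.5,0,0,3,0],[0.5,0,0,3,0],[0.5,0,0,2,0],[0.5,0,0,1,0],[0.5,0,0,0,0]]]}}

```text
clock: 34.2
position: [0.5125, -0.3406, 0.161]
ee_rot: [0.002, 0.73, 0.683, 0.0]
contact_force: [-0.1, 0.1, 0.7]
width: 0.0644
```

```bash
python3 - <<'E'
from h import *
st();over('j4.png',off=(0,0,-.10),circ=((.013,.0),),half=50,f=6)
E
```

```text
t 34.2 pos [ 0.5125 -0.3406  0.161 ] jaw deg 86.2 tilt -1.0 F [-0.1  0.1  0.7] M [ 0.09 -0.03  0.01] w 0.0644 j6 -2.2
```

View pics/j4.png

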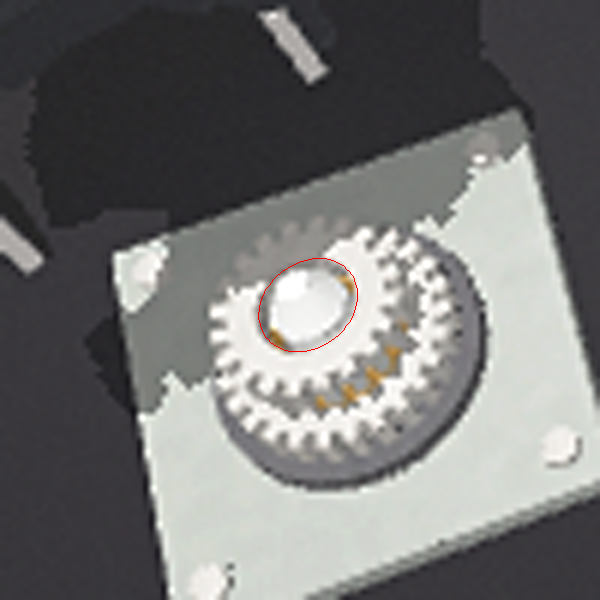

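{"method": "carry_out", "body": {"rows": [[[0.5,-0.3,3.6,0,0],[0.5,-0.3,3.6,0,0],[0.5,-0.3,3.6,0,0],[0.5,-0.3,3.6,-1,0],[0.5,-0.3,3.6,-2,0],[0.5,-0.3,3.7,-2,0],[0.5,-0.2,3.7,-2,0],[0.5,0,0,-2,0],[0.5,0,0,0,0],[0.5,0,0,0,0]]]}}

```text
clock: 35.25
position: [0.4913, -0.086, 0.0685]
ee_rot: [-0.001, 0.73, 0.684, -0.001]
contact_force: [0.9, -0.1, -0.1]
width: 0.0642
```

```bash
python3 - <<'E'
from h import *
st();p=telemetry.get_state()['position'];over('j5.png',off=(0,0,-p[2]),circ=((.02,.0),(.02,.022)),half=42)
E
```

```text
t 35.25 pos [ 0.4913 -0.086   0.0685] jaw deg 86.2 tilt -1.0 F [ 0.9 -0.1 -0.1] M [-0.03 -0.06 -0.  ] w 0.0642 j6 -1.82
```

View pics/j5.png

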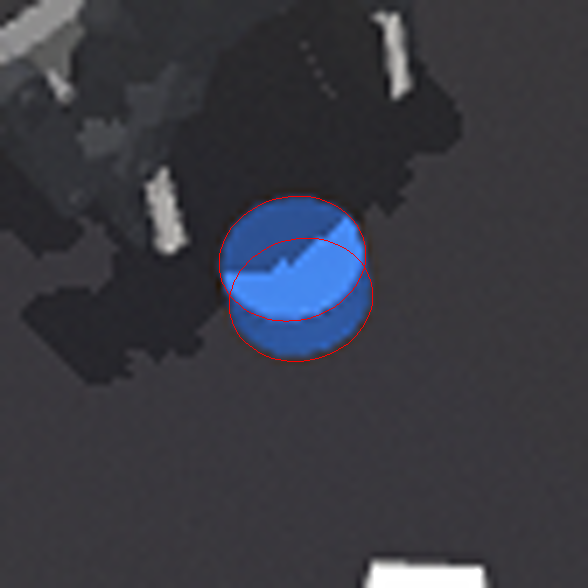

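{"method": "carry_out", "body": {"rows": [[[0.4,0,0,-2,0],[0.4,0,0,-2,0],[0.4,0,0,-1.5,0],[0.4,0,0,-0.7,0],[0.2,0,0,0,0],[0,0,0,0,0],[-0.3,0,0,0,0],[-0.3,0,0,0,0],[-0.3,0,0,0,0]]], "force": 40}}

```text
clock: 36.2
position: [0.4928, -0.0866, 0.0085]
ee_rot: [0.001, 0.73, 0.684, 0.0]
contact_force: [-0.8, -1.0, 6.6]
width: 0.0385
```

{"method": "carry_out", "body": {"rows": [[[-0.3,0,0,0.5,0],[-0.3,0,0,1.5,0],[-0.3,0,0,3,0],[-0.3,0,0,3,0],[-0.3,0,0,3,0],[-0.3,0,0,3,0],[-0.3,0,0,2,0],[-0.3,0,0,0,0],[-0.3,0,0,0,0]]]}}

```text
clock: 37.1
position: [0.4914, -0.0858, 0.1672]
ee_rot: [-0.0, 0.73, 0.684, 0.0]
contact_force: [-0.1, -0.1, -0.3]
width: 0.0381
```

```bash
python3 - <<'E'
from h import *
st();over('j6.png',off=(0,0,-.006),circ=((.02,.0),(.02,.022)),half=42)
E
```

```text
t 37.1 pos [ 0.4914 -0.0858  0.1672] jaw deg 86.2 tilt -1.0 F [-0.1 -0.1 -0.3] M [0.06 0.03 0.07] w 0.0381 j6 -1.82
```

View pics/j6.png

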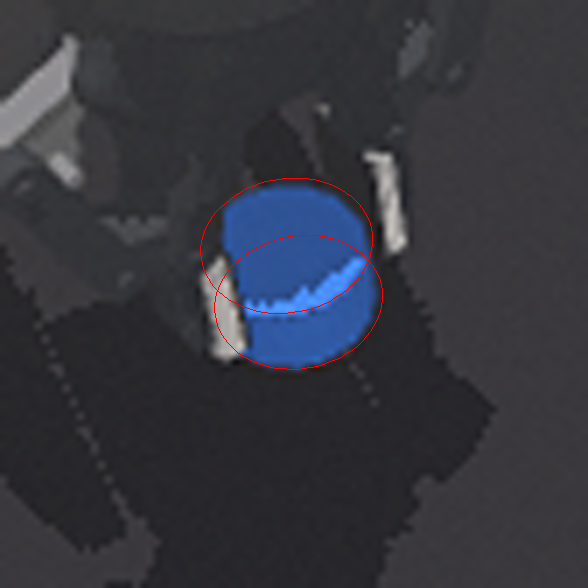

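{"method": "carry_out", "body": {"rows": [[[-0.3,0.2,-3.2,0,0],[-0.3,0.2,-3.2,0,0],[-0.3,0.2,-3.2,0,0],[-0.3,0.2,-3.2,0,0],[-0.3,0.3,-3.2,0,0],[-0.3,0.3,-3.2,-1,0],[-0.3,0.3,-3.1,-1,0],[-0.3,0.3,-3.1,-1,0],[-0.3,0,0,-1,0],[-0.3,0,0,0,0],[-0.3,0,0,0,0]]]}}

```text
clock: 38.25
position: [0.511, -0.3386, 0.126]
ee_rot: [-0.002, 0.73, 0.684, 0.0]
contact_force: [-0.6, 1.5, -0.2]
width: 0.0385
```

```bash
python3 - <<'E'
from h import *
st();over('j7.png',off=(0,0,-.0085),circ=((.02,.0),(.02,.022)),half=42)
E
```

```text
t 38.25 pos [ 0.511  -0.3386  0.126 ] jaw deg 86.2 tilt -1.0 F [-0.6  1.5 -0.2] M [-0.07 -0.04  0.04] w 0.0385 j6 -2.2
```

View pics/j7.png

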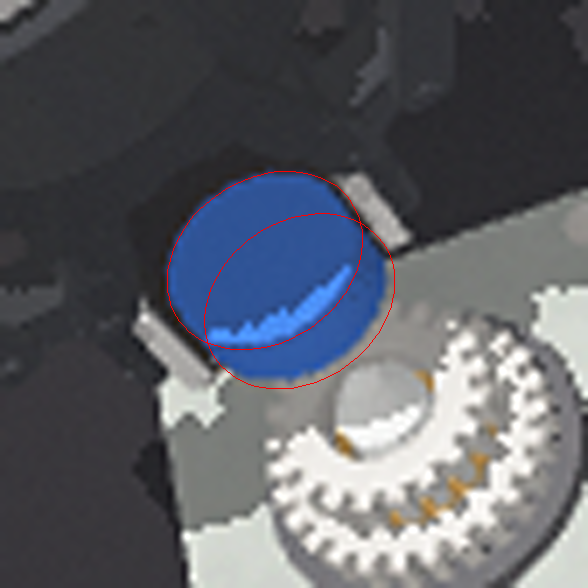

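{"method": "carry_out", "body": {"rows": [[[-0.3,0,-0.05,-1.5,0],[-0.3,0,0,-1,0],[-0.3,0,0,-1,0],[-0.3,0,0,-0.7,0],[-0.3,0,0,-0.5,0],[-0.3,0,0,0,0]]]}}

```text
clock: 38.9
position: [0.5115, -0.3402, 0.0796]
ee_rot: [-0.001, 0.73, 0.683, -0.0]
contact_force: [0.6, -0.8, 0.2]
width: 0.0384
```

{"method": "carry_out", "body": {"rows": [[[-0.3,0,0,-0.5,0],[-0.3,0,0,-0.3,0],[-0.3,0,0,0,0]]]}}

```text
clock: 39.2
position: [0.5116, -0.3404, 0.0719]
ee_rot: [-0.0, 0.73, 0.683, -0.0]
contact_force: [-0.5, -0.3, -0.2]
width: 0.0384
```

{"method": "carry_out", "body": {"rows": [[[-0.3,0,0,-0.3,0],[-0.3,0,0,-0.2,0],[-0.3,0,0,0,0]]]}}

```text
clock: 39.5
position: [0.5121, -0.3408, 0.0685]
ee_rot: [0.001, 0.73, 0.683, 0.0]
contact_force: [-1.4, 1.5, 4.5]
width: 0.0387
```

Contact exactly at the predicted 0.0685. Release and retreat.

{"method": "carry_out", "body": {"rows": [[[-0.3,0,0,0,0],[0.4,0,0,0,0],[0.4,0,0,0,0],[0.4,0,0,0,0],[0.4,0,0,0.5,0],[0.4,0,0,1.5,0],[0.4,0,0,3,0],[0.4,0,0,3,0],[0.4,0,0,3,0],[0.4,0,3,0,0],[0.4,0,4,0,0],[0.4,0,4,0,0]]]}}

```text
clock: 40.7
position: [0.5118, -0.2298, 0.1778]
ee_rot: [0.0, 0.731, 0.683, 0.0]
contact_force: [1.0, 0.7, 0.4]
width: 0.0601
```

{"method": "carry_out", "body": {"rows": [[[0.4,0,4,0,0],[0.4,0,4,0,0],[0.4,0,4,0,0],[0.4,0,0,0,0],[0.4,0,0,0,0]]]}}

```text
clock: 41.2
position: [0.512, -0.1099, 0.1778]
ee_rot: [0.0, 0.729, 0.684, -0.0]
contact_force: [-0.7, -0.4, -0.1]
width: 0.0597
```

```bash
python3 - <<'E'
from h import *
st()
s=shot('scene','k1.png');d=shot('top','k2.png')
o=[]
for v,(x,y) in ((s,(160,345)),(d,(485,280))):
    im=cv2.resize(v['image'][y-40:y+40,x-50:x+50,::-1],None,fx=4,fy=4,interpolation=2)
    for r,z in((.02,.06),(.02,.082),(.025,.06),(.032,.034)):
        q=np.array([proj(v,[.511+r*np.cos(t),-.3395+r*np.sin(t),z]) for t in np.linspace(0,6.28,60)])
        cv2.polylines(im,[((q-[x-50,y-40]+.5)*4).astype(np.int32)],1,(0,0,255),1)
    o.append(im)
cv2.imwrite('pics/k3.png',np.hstack(o))
cv2.imwrite('pics/k4.png',np.hstack([cv2.resize(s['image'][70:190,355:475,::-1],None,fx=3,fy=3),cv2.resize(d['image'][240:360,75:205,::-1],None,fx=3,fy=3)]))
E
```

```text
t 41.2 pos [ 0.512  -0.1099  0.1778] jaw deg 86.4 tilt -1.0 F [-0.7 -0.4 -0.1] M [ 0.05 -0.05 -0.  ] w 0.0597 j6 -1.85
```

View pics/k3.png

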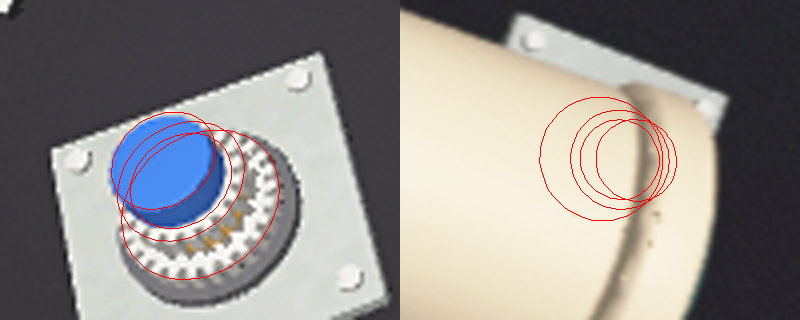

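View pics/k4.png

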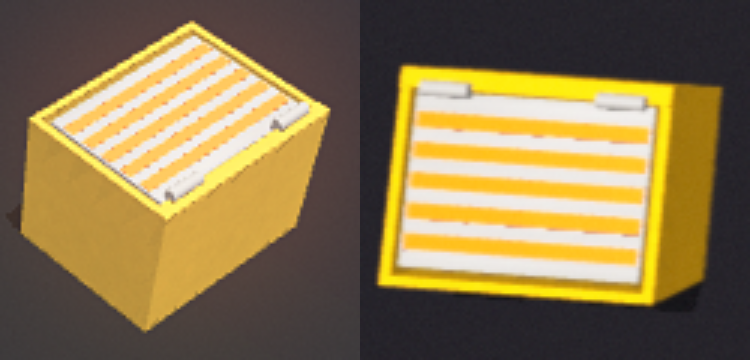

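The cap lies flat at the expected height on the stack, with its top ellipse matching the prediction in the scene view. The flap is shut and level in both views. I'm handing in.

```bash
python3 -c "
from h import *
print(manip.sign_off())"
```

```text
the job is handed in; nothing more can be done
None
```

I dropped the chipped red gear into the scrap box and built the pack on the post in the order asked: large gear, spacer, good small gear, cap. The job was handed in at about 41 s, well inside the 144 s limit.

- **Scrap box:** The last pictures from both cameras show the flap shut and level. The gear was seen to leave the flap while the fingers still held it down, but I could not see it inside the closed box.
- **Stack heights:** The spacer, small gear and cap each made contact within about 0.1 mm of the height I predicted from the given thicknesses. The large gear touched at a tool height of 21.5 mm, with its seat at 20 mm. A scene-camera picture after each release showed the part lying flat and centred on the post.
- **Final position:** In the last scene picture the cap's top outline fits the predicted position. The robot was clear of everything at hand-in.
- **Forces:** The largest wrist force I read was about 16 N, against the 120 N limit.
- **Could not confirm:** The top camera's final view of the stack was blocked by the arm, so only the scene camera confirms the finished stack.
- **Readings that disagreed:** The first network detections were up to about 20 mm off, so I measured positions from the image outlines instead. The two cameras then agreed to within 1 to 3.5 mm, worst at the seat, and I used values near their mean. The finger opening read 2 to 4 mm under the true part diameters, with no effect on the grips.

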